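# Set the length stop and butt the batten against it

## Task

Set up the stop fence, gently and by pushing only, gripping and lifting nothing: push the sliding stop along the fence until its spring pin drops into the notch of the index plate, without running past that notch. Then push the wooden batten flat against the front of the fence and along it until its end butts against the stop, with the stop still in its notch. Leave the other things on the bench where they are.

Things in the scene. Friction and masses are not known exactly. Their poses are not given: they have to be found in the camera images.
- fence: Straight aluminium fence screwed to the bench, 480 mm long along its own y, 50 mm wide (x), 40 mm high. Origin at the centre of its underside; +x points to its rear (away from the robot), z up. Its front face is at x = -25 mm, its top at z = 40 mm. It carries the stop, the spring pin and the index plate, described below.
- stop_back (a point): Centre of the face by which the stop is pushed: the +y face of the dark steel stop block on the fence, 34 mm wide (x), from 1 to 32 mm above the fence top; the point is 18 mm above it. Axes as the fence. The stop slides only along fence y; it starts near the fence's +y end and must go towards -y. It moves against about 3 N of friction and can travel well past the notch.
- stop_pin (a point): Point on the spring pin's axis, at the height of the fence top, fixed to the stop (18 mm towards -y from stop_back and 28 mm further to the rear). The pin hangs in the stop's rear bridge; its black knob, 17 mm across, stands on top, up to about 46 mm above the fence top (54 mm while it rides over a tooth).
- pin (a joint): Height of the spring pin in m, 0 at its lowest (sliding on the plain fence top). It rises to about 8 mm as its 8 mm ball foot climbs either tooth of the index plate and drops to about 3 mm when it is seated in the notch. A spring of 9 to 12 N presses it down. It is moved only by pushing the stop.
- notch (a point): Where stop_pin is when the pin sits in the V notch, 12 mm wide, of the index plate (axes as the fence). Pushed up to 3 mm off this seat and released, the stop springs back; driving it on over the second tooth takes about 15 N, driving it back out about 20 N.
- index: Steel index plate, 43 mm long, 15 mm wide, 8 mm high, clamped on the rear half of the fence top. Origin 12 mm in front of notch. Coming from +y the pin meets a 17 mm ramp (its foot 25 mm before the notch), a short flat, the notch, then a second tooth. Pushing the stop takes 6 to 9 N up the ramp, falls away at the top, and the stop then snaps forward a few mm into the notch by itself.
- stop_face (a point): Centre of the stop's face against which the batten must butt: the -y face of its tongue, which hangs in front of the fence, 36 mm wide (x), from 5 to 63 mm above the bench. 18 mm towards -y from stop_pin. Axes as the fence.
- batten_mid (a point): Centre of the loose wooden batten, 40 x 150 x 30 mm (own x, y, z), 90 to 180 g, lying flat on the bench in front of the fence on the -y side of the stop, roughly parallel to the fence and 5 to 35 mm clear of it. When it lies flush, this point is 45 mm in front of the fence's centre line (fence x = -45 mm).
- batten_end (a point): Centre of the batten's +y end face, which must butt against stop_face: 75 mm along the batten's y from batten_mid.
- bin_small: Bystander, not to be disturbed: loose black bin 56 x 56 x 50 mm with steel screws, in front of the fence. Origin under its centre.
- bin_deep: Bystander: same bin with brass screws, behind the fence.
- screwdriver: Bystander: loose screwdriver 190 mm long, 30 mm high, lying in front of the fence along its own x.
- tape: Bystander: tape measure, 65 mm across, 34 mm high, behind the fence.
- glue: Bystander: glue bottle, 52 mm across, 150 mm high, behind the fence at its +y end.
- offcut: Bystander: wooden offcut 70 x 50 x 30 mm, behind the fence.
Things that resemble listed ones, but are neither listed nor needed, are in the scene too. What is shaped like the part that bears batten_mid but purple or turquoise is not meant.

How it is judged:
By the outcome, as a careful person would: the job done as asked, in the order asked, and still so for the second after the job is handed in, with the robot touching nothing.
It also fails if it takes over 72 s, if anything falls off the work surface, if the arm or the gripper's body presses on something with over 40 N, if the wrist force passes 120 N, or if a joint passes its speed limit or range.

## Robot

A 6-joint arm with a two-finger parallel gripper is mounted at the origin on the work surface. World frame = base frame: x ahead of the robot, y to its left, z up, the work surface at z = 0. Lengths are in m, angles in rad, forces in N, time in s.
With the tool pointing down it reaches from about 0.35 to 0.875 m from the base axis. Payload 4.2 kg.
Tool frame: the origin (TCP) lies at the very end of the fingers, on their centre line; the grasp point (between the pads) lies 19 mm behind it; z points along the fingers, y is the direction in which the jaws open and shut (so a half turn about z gives the same grasp; the last joint's range is limited). The gripper opens to 87 mm and grips with 3 to 60 N. Pads are 19 mm wide; open, the fingers measure 117 mm over their backs; the gripper's body (75 mm by 190 mm) begins 51 mm behind the grasp point.
Start: joints at [-0.908, 0.385, 0.008, 0, -1.194, -0.259], TCP at [0.246, -0.575, 0.223] pointing down, gripper open.
Joint ranges: [-3.14, 3.14], [-1.21, 2.06], [-1.07, 1.41], [-3.16, 2.05], [-2.99, -0.16], [-3.1, 3.1]. Speed limits (rad/s): [2.79, 2.79, 3.14, 3.14, 3.14, 3.14].

## Interface

Orientations are given as a unit quaternion [w, x, y, z].
In Python, from plant import read_state, eyes, ctrl gives the robot as it stands.
- The arm moves only by the tool jog_arm, never from a script. Its argument "series" is a list of rows, each a list of 2 entries, a list of its own where there are three numbers: the shift along the tool's x, y, z in cm, then the turn about the tool's z in degrees. A call has 1 to 10 rows; each row shifts and turns the pose as measured when the row begins, along the tool's axes as they then stand; what a row does not reach is not made up. A row lasts 1/12 s, in which the tool goes at most 41.7 mm and 7.16 degrees, less where a joint would pass 70% of its speed; a pose out of reach is approached as far as the arm can. A call with a gripper value outside its range is refused whole. "grip" is the opening, from -1 (shut) to 1 (fully open), set as the call begins (left out, the last holds). The fingers move at their own pace and stop on an object; "grip_force" is the grip in N (left out, the last holds). Time passes only in rows, so rows that do not move let the fingers close. It gives the time, the measured TCP pose, the force and the opening at its end, in the units of the state.
- read_state(): the state, without advancing time (a new reading comes with each control period).
- eyes.get_image(name): name is "side" or "top"; returns the picture (400x640x3 uint8, blue, green, red); there is no depth.
- eyes.camera_info(name): a dict with "fx", "fy", "cx", "cy" (pixels), "origin" and "rotation" of the camera in the world. Camera axes: x right, y down, z forward; pixel columns grow to the right and rows downward; lengths in m; the calibration is good to about 2 mm. A picture is of the moment at which its call begins. camera_info takes no time and is no camera call.
- ctrl.sign_off(): hands the job in, once; it reports no verdict.
The state is a dict: "t": time; "joint_pos": joint angles; "joint_vel": joint speeds; "joint_torque": joint torques, N m; "ee_pos": TCP position; "orientation": TCP orientation; "contact_force": force on the tool from outside, world axes, zero at the start; "moment": the same for the moment, N m; "finger_gap": finger opening in m.
Only numpy, scipy, OpenCV 4.12 (cv2) and the standard library are available. Lean on these libraries where they do the work, as an engineer would, in place of code of your own. Each camera call takes 0.05 s, during which the arm holds its last target.

## Working session

There is one attempt and no reset: what is moved stays moved. The work goes in short steps, Python scripts to look and compute and a tool call to move; the robot and the scene stay as the last step left them, time stands still between calls to the robot, and variables do not carry over. Pictures are saved under pics/ and viewed, and the job is handed in when it is done.

Besides the shell and the picture viewer there is one more tool, called as name(argument=value, ...), one argument or row to a line, values as JSON. jog_arm: Moves the arm, as the interface text tells. Its arguments: {"type":"object","properties":{"series":{"type":"array","items":{"type":"array"}},"grip":{"type":"number"},"grip_force":{"type":"number"}},"required":["series"]}

```bash
mkdir -p pics; ls; python3 - <<'E'
from plant import read_state, eyes, ctrl
import cv2
for n in("side","top"):
    cv2.imwrite(f"pics/{n}0.png",eyes.get_image(n)); print(n,eyes.camera_info(n))
print(read_state())
E
```

```text
pics
side {'fx': 408.3362589396244, 'fy': 408.3362589396244, 'cx': 316.36471356561856, 'cy': 203.23727536460154, 'origin': array([0.23887943, 0.73552503, 0.84009424]), 'rotation': array([ 0.09022811, -0.17692293,  0.89143103, -0.40731792])}
top {'fx': 363.0141737312468, 'fy': 363.0141737312468, 'cx': 315.9299248613213, 'cy': 200.261228679441, 'origin': array([ 0.51465888, -0.06394187,  0.9173965 ]), 'rotation': array([-0.02382412,  0.71495997, -0.69851931,  0.01831491])}
{'t': 0.1, 'joint_pos': array([-9.08406707e-01,  3.85468021e-01,  6.78343672e-03, -4.07916780e-04,
       -1.19402206e+00, -2.58570193e-01]), 'joint_vel': array([ 0.00050053, -0.00079522,  0.00230858, -0.00098085,  0.00034256,
        0.00142031]), 'joint_torque': array([-4.32967754e-04, -3.91690922e+01,  1.87934375e+01,  4.23187897e+00,
        1.34206947e-02, -8.02879845e-05]), 'ee_pos': array([ 0.24536574, -0.5742424 ,  0.22158824]), 'orientation': array([-2.54617844e-04, -2.00466824e-01,  9.79700007e-01,  9.39913401e-04]), 'contact_force': array([-0.44291505,  0.8881759 , -0.61146131]), 'moment': array([-0.04425552,  0.03602715, -0.00078083]), 'finger_gap': 0.08700872167776418}
```

View pics/side0.png

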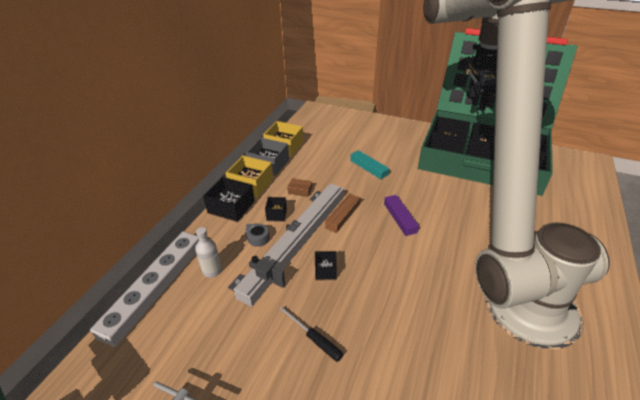

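View pics/top0.png

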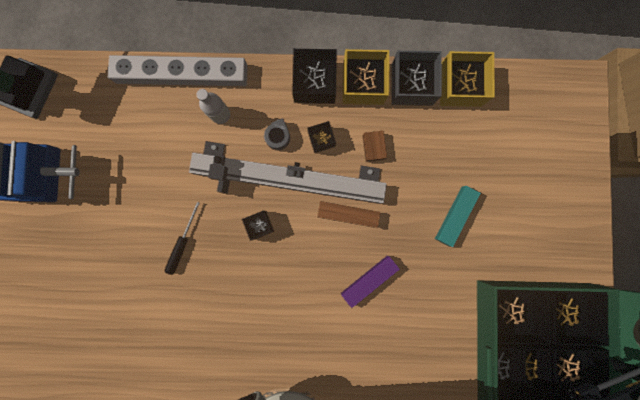

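The top view has the fence running from about (190,163) to (386,192). The stop is near (217,172), the index plate near (295,170), and the batten spans (318..388, 203..227). The small bin is at (258,225) and the screwdriver at (185,240). I'll enlarge it and measure.

```bash
cat > h.py <<'E'
import numpy as np,cv2
from scipy.spatial.transform import Rotation as R
from plant import read_state, eyes, ctrl
def cam(n):
    c=eyes.camera_info(n); q=np.array(c['rotation']); return c,R.from_quat([q[1],q[2],q[3],q[0]]).as_matrix(),np.array(c['origin'])
def ray(n,u,v):
    c,M,o=cam(n); return o,M@np.array([(u-c['cx'])/c['fx'],(v-c['cy'])/c['fy'],1.])
def onz(n,u,v,z):
    o,d=ray(n,u,v); return o+d*(z-o[2])/d[2]
def proj(n,p):
    c,M,o=cam(n); q=M.T@(np.array(p)-o); return np.array([c['cx']+c['fx']*q[0]/q[2],c['cy']+c['fy']*q[1]/q[2]])
def crop(img,x0,y0,x1,y1,s,f):
    cv2.imwrite(f,cv2.resize(img[y0:y1,x0:x1],None,fx=s,fy=s,interpolation=cv2.INTER_CUBIC))
E
python3 - <<'E'
from h import *
t=cv2.imread('pics/top0.png'); s=cv2.imread('pics/side0.png')
crop(t,180,130,400,240,3.6,'pics/t0z.png')
crop(s,220,170,380,320,4,'pics/s0z.png')
for n in("side","top"): print(n,cam(n)[1].round(2).tolist())
E
```

```text
side [[-0.92, -0.24, 0.3], [-0.39, 0.61, -0.69], [-0.02, -0.76, -0.65]]
top [[0.02, -1.0, 0.06], [-1.0, -0.02, 0.01], [-0.01, -0.06, -1.0]]
```

View pics/t0z.png

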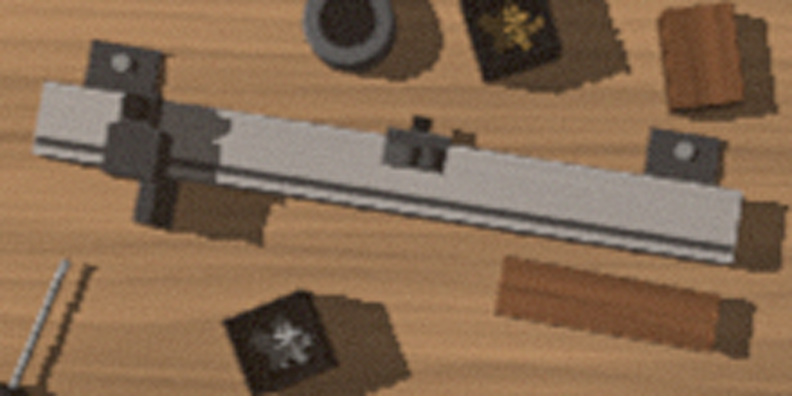

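View pics/s0z.png

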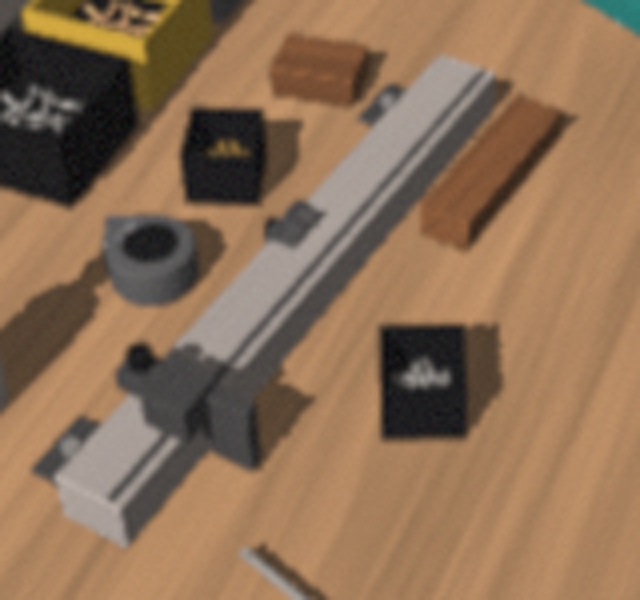

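```bash
python3 - <<'E'
from h import *
def z2(u,v): return 180+(u+.5)/3.6-.5,130+(v+.5)/3.6-.5
P={'rl':(44,82),'fl':(36,150),'rr':(742,190),'fr':(733,259)}
W={k:onz('top',*z2(*p),.04) for k,p in P.items()}
for k in W: print(k,W[k].round(4))
print('len',np.linalg.norm(W['rl']-W['rr']),np.linalg.norm(W['fl']-W['fr']),'wid',np.linalg.norm(W['rl']-W['fl']),np.linalg.norm(W['rr']-W['fr']))
d=(W['rl']-W['rr']+W['fl']-W['fr'])[:2];print('yaw',np.degrees(np.arctan2(-d[0],d[1])))
# side
def s2(u,v): return 220+(u+.5)/4-.5,170+(v+.5)/4-.5
Q={'rl':(58,480),'fl':(128,517),'rr':(443,55),'fr':(495,75)}
V={k:onz('side',*s2(*p),.04) for k,p in Q.items()}
for k in V: print(k,V[k].round(4))
# batten masks, top
t=cv2.imread('pics/top0.png'); h=cv2.cvtColor(t,cv2.COLOR_BGR2HSV)
for u,v in((335,210),(365,216),(345,235),(373,145)): print(h[v,u],t[v,u])
E
```

```text
rl [0.6772 0.2497 0.04  ]
fl [0.6306 0.2531 0.04  ]
rr [ 0.6142 -0.2248  0.04  ]
fr [ 0.5675 -0.2193  0.04  ]
len 0.47865086388088285 0.4765955547673996 wid 0.04672807345950882 0.04701363077036667
yaw -7.583916721401387
rl [0.6734 0.253  0.04  ]
fl [0.6205 0.2606 0.04  ]
rr [ 0.6095 -0.2224  0.04  ]
fr [ 0.5624 -0.2138  0.04  ]
[ 12 144 129] [ 56  86 129]
[ 11 145 121] [ 52  78 121]
[ 14 113 153] [ 85 116 153]
[ 11 144 108] [ 47  69 108]
```

```bash
cat >> h.py <<'E'
def z2(u,v): return 180+(u+.5)/3.6-.5,130+(v+.5)/3.6-.5
def s2(u,v): return 220+(u+.5)/4-.5,170+(v+.5)/4-.5
YAW=-7.58
ca,sa=np.cos(np.radians(YAW)),np.sin(np.radians(YAW))
FX=np.array([ca,sa,0]);FY=np.array([-sa,ca,0]);C=np.array([.6195,.017,0])
def F(p): p=np.array(p)-C; return np.round([p@FX*1e3,p@FY*1e3,p[2]*1e3],1)
def tri(a,b):
    o1,d1=ray('top',*a);o2,d2=ray('side',*b)
    A=np.stack([d1,-d2],1);s=np.linalg.lstsq(A,o2-o1,rcond=None)[0]
    p,q=o1+d1*s[0],o2+d2*s[1]; return (p+q)/2,np.linalg.norm(p-q)
E
python3 - <<'E'
from h import *
p,e=tri(z2(138,103),s2(140,357)); print('knob',p.round(4),e,F(p))
for n,u in(('idx l',(384,152)),('notch',(425,158)),('idx r',(447,160))): print(n,F(onz('top',*z2(*u),.048 if n!='notch' else .044)))
print('block +y face',F(onz('top',*z2(105,150),.072)), 'block top -y',F(onz('top',*z2(170,150),.072)))
print('tongue',[F(onz('top',*z2(*u),.063)) for u in((135,222),(168,228))])
print('side tongue -y? bottom/edges',[F(onz('side',*s2(*u),.063)) for u in((206,397),(258,413))])
print('side idx',[F(onz('side',*s2(*u),.048)) for u in((270,225),(300,245),(325,212),(297,203))])
t=cv2.imread('pics/top0.png');s=cv2.imread('pics/side0.png')
for n,im,(x0,y0,x1,y1),z in(('top',t,(310,195,392,232),.03),('side',s,(320,190,365,235),.03)):
    h=cv2.cvtColor(im,cv2.COLOR_BGR2HSV); m=np.zeros(h.shape[:2],np.uint8)
    lo=(h[...,0]<=14)&(h[...,1]>128)&(h[...,2]>75); m[y0:y1,x0:x1]=lo[y0:y1,x0:x1]*255
    m=cv2.morphologyEx(m,cv2.MORPH_OPEN,np.ones((3,3)))
    c=max(cv2.findContours(m,0,2)[0],key=cv2.contourArea); r=cv2.minAreaRect(c); b=cv2.boxPoints(r)
    print(n,r,[ (onz(n,*q,z).round(4).tolist(),F(onz(n,*q,z))) for q in b])
for n,u,z in(('small',(258,222),.05),('glue top',(203,95),.15),('glue base',(218,115),0.),('tape',(277,133),.034),('binD',(320,136),.05),('drv tip',(198,203),.01)):
    p=onz('top',*u,z);print(n,p.round(3),F(p))
E
```

```text
knob [0.6572 0.1745 0.0763] 0.0017509825857439402 [ 16.6 161.1  76.3]
idx l [13.9  1.3 48. ]
notch [ 14.6 -26.2  44. ]
idx r [ 15.  -41.2  48. ]
block +y face [-15.9 178.9  72. ] block top -y [ -9.3 136.9  72. ]
tongue [array([-58.9, 154.1,  63. ]), array([-59.5, 131.9,  63. ])]
side tongue -y? bottom/edges [array([-31.1, 158.2,  63. ]), array([-66.1, 152.9,  63. ])]
side idx [array([28.6, -1.3, 48. ]), array([-0.5,  5.1, 48. ]), array([  2.1, -31.5,  48. ]), array([ 24.4, -29.6,  48. ])]
top ((348.6520080566406, 214.16400146484375), (61.26826858520508, 16.189132690429688), 10.30484676361084) [([0.5275, -0.0601, 0.03], array([-81. , -88.6,  30. ])), ([0.5666, -0.0663, 0.03], array([-41.4, -89.5,  30. ])), ([0.5432, -0.214, 0.03], array([ -45.1, -239.1,   30. ])), ([0.5043, -0.2075, 0.03], array([ -84.6, -237.7,   30. ]))]
side ((341.0409240722656, 211.44345092773438), (14.774462699890137, 44.46302795410156), 35.90972137451172) [([0.5655, -0.0447, 0.03], array([-45.4, -68.3,  30. ])), ([0.5513, -0.2277, 0.03], array([ -35.3, -251.5,   30. ])), ([0.5028, -0.201, 0.03], array([ -86.9, -231.5,   30. ])), ([0.5211, -0.0248, 0.03], array([-92. , -54.4,  30. ]))]
small [0.511 0.081 0.05 ] [-115.8   48.7   50. ]
glue top [0.782 0.192 0.15 ] [138.5 194.8 150. ]
glue base [0.783 0.201 0.   ] [138.  203.9   0. ]
tape [0.731 0.043 0.034] [107.3  41.   34. ]
binD [ 0.722 -0.063  0.05 ] [112.4 -65.5  50. ]
drv tip [0.555 0.239 0.01 ] [-93.3 211.9  10. ]
```

jog_arm(
  series=[
    [[0,0,0],6.1],
    [[0,0,0],6.1],
    [[0,0,0],6.1],
    [[0,0,0],6.1],
    [[0,0,0],6.1],
  ],
  grip=-1,
  grip_force=10,
)

```text
t: 0.52
ee_pos: [0.2447, -0.5726, 0.2182]
orientation: [-0.002, 0.076, 0.997, 0.004]
contact_force: [0.2, -0.3, -0.3]
finger_gap: 0.0616
```

```bash
cat > st.py <<'E'
from h import *
s=read_state(); q=s['orientation'];M=R.from_quat([q[1],q[2],q[3],q[0]]).as_matrix()
f=s['contact_force']
print('t',round(s['t'],2),'F',F(s['ee_pos']),'tooly deg vs FY',round(float(np.degrees(np.arctan2(M[:,1]@FX,M[:,1]@FY))),2),'tz',M[:,2].round(4),'f fence',np.round([f@FX,f@FY,f[2]],1),'gap',round(s['finger_gap'],4),s['joint_pos'].round(2))
E
python3 st.py
```

```text
t 0.52 F [-293.8 -633.9  218.2] tooly deg vs FY 1.15 tz [-0.0038  0.0078 -1.    ] f fence [ 0.3 -0.2 -0.3] gap 0.0616 [-0.91  0.39  0.   -0.   -1.19 -0.81]
```

jog_arm(
  series=[
    [[-1.2,3.8,-0.3],-1.1],
    [[-1.2,3.8,0],0],
    [[-1.2,3.8,0],0],
    [[-1.2,3.8,0],0],
    [[-1.2,3.8,0],0],
    [[-1.2,3.8,0],0],
    [[-1.2,3.8,0],0],
    [[-1.2,3.8,0],0],
    [[-1.2,3.8,0],0],
    [[-1.2,3.8,0],0],
  ],
)

```text
t: 1.35
ee_pos: [0.418, -0.2034, 0.2169]
orientation: [-0.006, 0.076, 0.997, 0.007]
contact_force: [1.6, -0.2, -0.4]
finger_gap: 0.0015
```

```bash
python3 st.py
```

```text
t 1.35 F [-170.6 -245.1  216.9] tooly deg vs FY 1.18 tz [-0.0117  0.0143 -0.9998] f fence [ 1.6  0.  -0.4] gap 0.0015 [-0.11  0.12 -0.36 -0.01 -1.1  -1.61]
```

jog_arm(
  series=[
    [[-1.3,3.8,0],0],
    [[-1.3,3.8,0],0],
    [[-1.3,3.8,0],0],
    [[-1.3,3.8,0],0],
    [[-1.3,3.8,0],0],
    [[-1.3,3.8,0],0],
    [[-1.3,3.8,0],0],
    [[-1.3,3.8,0],0],
    [[-1.3,3.8,0],0],
    [[-1.3,3.8,0],0],
  ],
)

```text
t: 2.18
ee_pos: [0.6036, 0.1696, 0.2181]
orientation: [-0.009, 0.075, 0.997, 0.006]
contact_force: [0.7, -0.2, 0.4]
finger_gap: 0.0004
```

```bash
python3 st.py
```

```text
t 2.18 F [-35.9 149.2 218.1] tooly deg vs FY 0.99 tz [-0.0162  0.0142 -0.9998] f fence [ 0.7 -0.1  0.4] gap 0.0004 [ 0.52  0.4   0.02 -0.02 -1.2  -2.23]
```

jog_arm(
  series=[
    [[-1.2,3.8,0],-1],
    [[-1.2,3.3,0],0],
    [[0,0,0],0],
    [[0,0,0],0],
  ],
)

```text
t: 2.52
ee_pos: [0.6396, 0.2476, 0.2128]
orientation: [-0.011, 0.062, 0.998, 0.006]
contact_force: [-0.5, -0.2, 0.2]
finger_gap: 0.0005
```

```bash
python3 st.py
```

```text
t 2.52 F [-10.5 231.2 212.8] tooly deg vs FY -0.46 tz [-0.0206  0.0123 -0.9997] f fence [-0.5 -0.2  0.2] gap 0.0005 [ 0.59  0.5   0.18 -0.02 -1.26 -2.28]
```

jog_arm(
  series=[
    [[0,0,3.5],0.4],
    [[0,0,3.5],0],
    [[-0.1,0,3.0],0],
    [[-0.1,0,2.0],0],
    [[0,0,1],0],
    [[0,0,0.5],0],
    [[0,0,0],0],
  ],
)

```text
t: 3.1
ee_pos: [0.6376, 0.2445, 0.0739]
orientation: [-0.01, 0.067, 0.998, 0.005]
contact_force: [0.0, 0.0, -1.1]
finger_gap: 0.0003
```

```bash
python3 st.py; python3 - <<'E'
from h import *
t=eyes.get_image('top');s=eyes.get_image('side')
crop(t,150,90,330,225,4,'pics/t1.png');crop(s,200,190,360,310,4,'pics/s1.png')
E
```

```text
t 3.1 F [-12.1 227.9  73.9] tooly deg vs FY 0.15 tz [-0.0198  0.0123 -0.9997] f fence [ 0.   0.  -1.1] gap 0.0003 [ 0.59  0.61  0.01 -0.03 -0.98 -2.28]
```

View pics/t1.png

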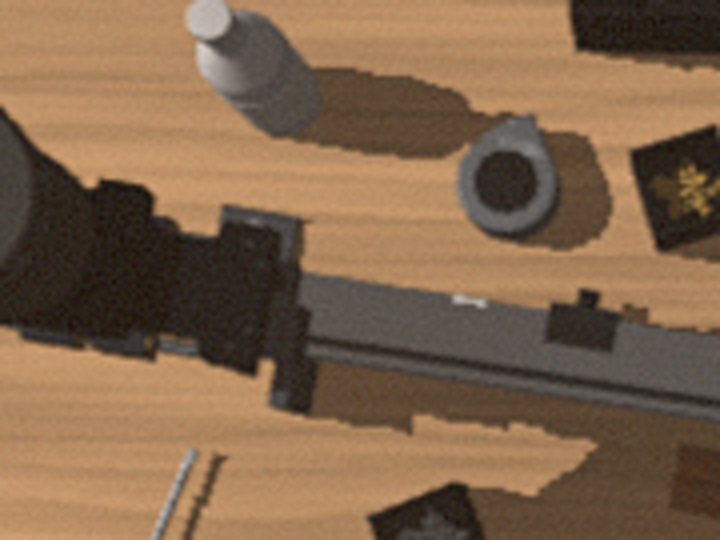

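View pics/s1.png

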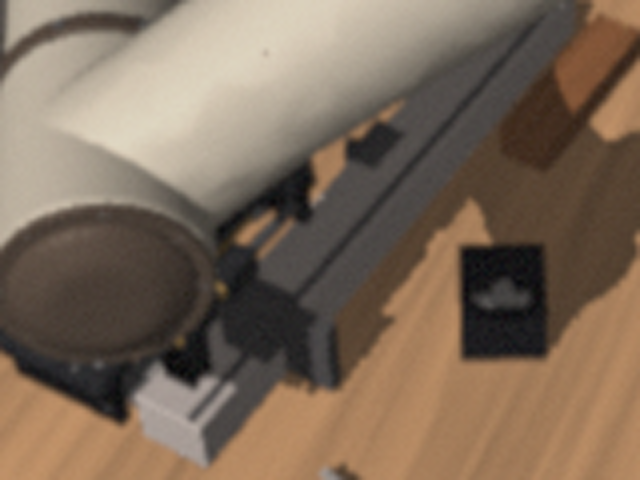

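The fingers are over the fence top, behind the stop and clear of everything else. I'll lower them and move in slowly.

jog_arm(
  series=[
    [[0,0,1.3],0],
    [[0,0,0.9],0],
    [[0,-0.8,0.2],0],
    [[0,-0.8,0],0],
    [[0,-0.5,0],0],
    [[0,-0.5,0],0],
    [[0,-0.4,0],0],
  ],
)

```text
t: 3.78
ee_pos: [0.637, 0.2149, 0.055]
orientation: [-0.004, 0.066, 0.998, 0.009]
contact_force: [-0.4, -0.0, -0.4]
finger_gap: 0.0005
```

```bash
python3 st.py
```

```text
t 3.78 F [ -8.7 198.5  55. ] tooly deg vs FY 0.04 tz [-0.0069  0.0192 -0.9998] f fence [-0.4 -0.1 -0.4] gap 0.0005 [ 0.56  0.61 -0.05 -0.03 -0.9  -2.24]
```

jog_arm(
  series=[
    [[0,-0.3,0.2],0],
    [[0,-0.3,0.1],0],
    [[0,-0.3,0],0],
    [[0,-0.3,0],0],
    [[0,-0.3,0],0],
  ],
)

```text
t: 4.2
ee_pos: [0.6355, 0.1991, 0.0527]
orientation: [-0.003, 0.067, 0.998, 0.011]
contact_force: [-1.1, 3.0, -0.9]
finger_gap: 0.0004
```

```bash
python3 st.py
```

```text
t 4.2 F [ -8.2 182.6  52.7] tooly deg vs FY 0.09 tz [-0.0042  0.0219 -0.9998] f fence [-1.5  2.9 -0.9] gap 0.0004 [ 0.54  0.6  -0.08 -0.03 -0.89 -2.22]
```

jog_arm(
  series=[
    [[0,-0.5,0],0],
    [[0,-0.5,0],0],
    [[0,-0.5,0],0],
    [[0,-0.5,0],0],
    [[0,-0.5,0],0],
    [[0,-0.5,0],0],
    [[0,-0.5,0],0],
    [[0,-0.5,0],0],
    [[0,-0.5,0],0],
    [[0,-0.5,0],0],
  ],
)

```text
t: 5.03
ee_pos: [0.6284, 0.1463, 0.0525]
orientation: [-0.002, 0.066, 0.998, 0.012]
contact_force: [-0.4, 2.3, 0.6]
finger_gap: 0.0001
```

```bash
python3 st.py
```

```text
t 5.03 F [ -8.2 129.3  52.5] tooly deg vs FY 0.01 tz [-0.0024  0.0239 -0.9997] f fence [-0.7  2.2  0.6] gap 0.0001 [ 0.47  0.57 -0.13 -0.03 -0.86 -2.15]
```

jog_arm(
  series=[
    [[0,-0.5,0],0],
    [[0,-0.5,0],0],
    [[0,-0.5,0],0],
    [[0,-0.5,0],0],
    [[0,-0.5,0],0],
    [[0,-0.5,0],0],
    [[0,-0.5,0],0],
    [[0,-0.5,0],0],
    [[0,-0.5,0],0],
    [[0,-0.5,0],0],
  ],
)

```text
t: 5.87
ee_pos: [0.6214, 0.0911, 0.052]
orientation: [-0.002, 0.066, 0.998, 0.012]
contact_force: [-1.0, 1.5, 2.1]
finger_gap: 0.0006
```

jog_arm(
  series=[
    [[0,-0.4,0],0],
    [[0,-0.4,0],0],
    [[0,-0.4,0],0],
    [[0,-0.3,0],0],
    [[0,-0.3,0],0],
    [[0,-0.2,0],0],
    [[0,-0.2,0],0],
    [[0,0,0],0],
  ],
)

```text
t: 6.53
ee_pos: [0.6182, 0.0653, 0.0515]
orientation: [-0.001, 0.066, 0.998, 0.011]
contact_force: [-0.1, 0.8, 0.9]
finger_gap: 0.0008
```

```bash
python3 st.py; python3 - <<'E'
from h import *
t=eyes.get_image('top');s=eyes.get_image('side')
crop(t,200,110,380,245,4,'pics/t2.png');crop(s,220,170,380,290,4,'pics/s2.png')
E
```

```text
t 6.53 F [-7.6 47.7 51.5] tooly deg vs FY 0.05 tz [-0.0013  0.0231 -0.9997] f fence [-0.2  0.8  0.9] gap 0.0008 [ 0.35  0.54 -0.19 -0.03 -0.83 -2.04]
```

View pics/t2.png

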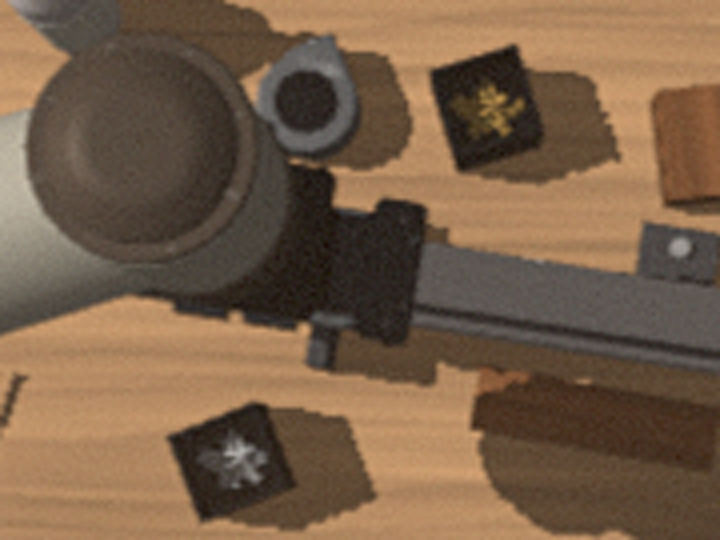

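View pics/s2.png

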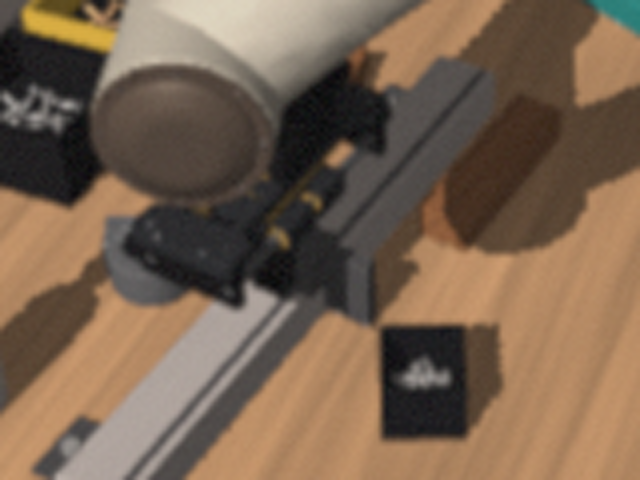

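```bash
python3 - <<'E'
from h import *
print([F(onz('side',220+u/4,170+v/4,.063)) for u,v in((346,246),(377,258))])
print([F(onz('top',200+u/4,110+v/4,z)) for u,v,z in((306,360,.063),(332,366,.063))])
E
```

```text
[array([-38.7,   3.7,  63. ]), array([-62.8,   3.2,  63. ])]
[array([-57.5,  11.9,  63. ]), array([-58.7,  -3.9,  63. ])]
```

jog_arm(
  series=[
    [[0,-0.2,0],0],
    [[0,-0.2,0],0],
    [[0,-0.2,0],0],
    [[0,-0.2,0],0],
    [[0,-0.2,0],0],
  ],
)

```text
t: 7.05
ee_pos: [0.6169, 0.0558, 0.0512]
orientation: [-0.001, 0.066, 0.998, 0.012]
contact_force: [-0.8, 2.0, 1.8]
finger_gap: 0.0008
```

```bash
python3 st.py
```

```text
t 7.05 F [-7.6 38.1 51.2] tooly deg vs FY -0.03 tz [-0.0013  0.0233 -0.9997] f fence [-1.   1.8  1.8] gap 0.0008 [ 0.34  0.54 -0.2  -0.03 -0.83 -2.02]
```

jog_arm(
  series=[
    [[0,-0.2,0],0],
    [[0,-0.2,0],0],
    [[0,-0.2,0],0],
  ],
)

```text
t: 7.3
ee_pos: [0.616, 0.0492, 0.0511]
orientation: [-0.001, 0.066, 0.998, 0.012]
contact_force: [-0.0, 1.3, 2.2]
finger_gap: 0.0006
```

jog_arm(
  series=[
    [[0,-0.2,0],0],
    [[0,-0.2,0],0],
  ],
)

```text
t: 7.47
ee_pos: [0.6159, 0.0469, 0.0513]
orientation: [-0.001, 0.066, 0.998, 0.013]
contact_force: [-1.4, 9.7, 1.3]
finger_gap: 0.0002
```

```bash
python3 st.py
```

```text
t 7.47 F [-7.6 29.2 51.3] tooly deg vs FY 0.01 tz [ 7.000e-04  2.680e-02 -9.996e-01] f fence [-2.7  9.4  1.3] gap 0.0002 [ 0.32  0.54 -0.21 -0.03 -0.82 -2.  ]
```

jog_arm(
  series=[
    [[0,-0.2,0],0],
    [[0,-0.2,0],0],
    [[0,-0.2,0],0],
  ],
)

```text
t: 7.72
ee_pos: [0.6159, 0.0468, 0.0514]
orientation: [0.001, 0.066, 0.998, 0.018]
contact_force: [-1.6, 8.5, 1.9]
finger_gap: 0.0002
```

jog_arm(
  series=[
    [[0,-0.2,0],0],
    [[0,-0.2,0],0],
  ],
)

```text
t: 7.88
ee_pos: [0.6159, 0.0469, 0.0514]
orientation: [0.003, 0.066, 0.998, 0.021]
contact_force: [-1.5, 8.4, 1.7]
finger_gap: 0.0006
```

```bash
python3 st.py
```

```text
t 7.88 F [-7.5 29.2 51.4] tooly deg vs FY 0.0 tz [ 0.008   0.041  -0.9991] f fence [-2.6  8.1  1.7] gap 0.0006 [ 0.32  0.53 -0.21 -0.05 -0.81 -1.99]
```

jog_arm(
  series=[
    [[0,-0.3,0],0],
    [[0,-0.3,0],0],
  ],
)

```text
t: 8.05
ee_pos: [0.616, 0.0468, 0.0515]
orientation: [0.004, 0.066, 0.997, 0.025]
contact_force: [-3.2, 13.4, 2.2]
finger_gap: 0.0007
```

```bash
python3 st.py
```

```text
t 8.05 F [-7.4 29.1 51.5] tooly deg vs FY -0.01 tz [ 0.0121  0.049  -0.9987] f fence [-4.9 12.8  2.2] gap 0.0007 [ 0.32  0.53 -0.21 -0.06 -0.81 -1.98]
```

```bash
python3 - <<'E'
from h import *
t=eyes.get_image('top');s=eyes.get_image('side')
crop(t,200,110,380,245,4,'pics/t3.png');crop(s,250,160,370,260,6,'pics/s3.png')
E
```

```text
(no output)
```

View pics/t3.png

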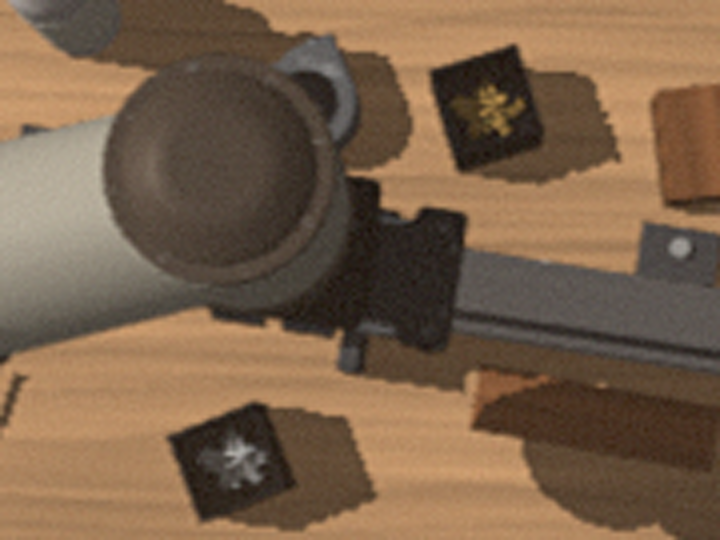

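View pics/s3.png

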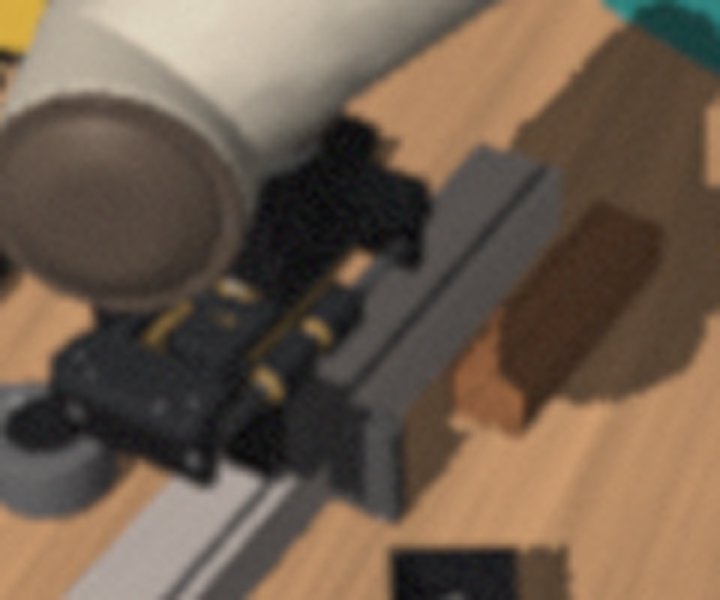

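jog_arm(
  series=[
    [[0,-0.4,0],0],
  ],
)

```text
t: 8.23
ee_pos: [0.616, 0.0466, 0.0516]
orientation: [0.005, 0.066, 0.997, 0.027]
contact_force: [-1.9, 12.5, 2.9]
finger_gap: 0.0005
```

```bash
python3 st.py
```

```text
t 8.23 F [-7.4 28.9 51.6] tooly deg vs FY -0.03 tz [ 0.0144  0.0536 -0.9985] f fence [-3.5 12.1  2.9] gap 0.0005 [ 0.31  0.53 -0.21 -0.06 -0.81 -1.97]
```

jog_arm(
  series=[
    [[0,-0.6,0],0],
  ],
)

```text
t: 8.32
ee_pos: [0.6159, 0.0448, 0.0516]
orientation: [0.007, 0.066, 0.997, 0.03]
contact_force: [-3.1, 20.2, 4.2]
finger_gap: 0.0005
```

```bash
python3 st.py
```

```text
t 8.32 F [-7.3 27.1 51.6] tooly deg vs FY -0.07 tz [ 0.0172  0.059  -0.9981] f fence [-5.8 19.6  4.2] gap 0.0005 [ 0.31  0.53 -0.21 -0.07 -0.8  -1.96]
```

jog_arm(
  series=[
    [[0,-0.4,0],0],
  ],
)

```text
t: 8.4
ee_pos: [0.6155, 0.0431, 0.0516]
orientation: [0.007, 0.065, 0.997, 0.031]
contact_force: [-0.5, 3.0, 1.3]
finger_gap: 0.0001
```

```bash
python3 st.py; python3 - <<'E'
from h import *
t=eyes.get_image('top');s=eyes.get_image('side')
crop(t,250,140,350,215,8,'pics/t4.png');crop(s,250,160,370,260,6,'pics/s4.png')
E
python3 st.py
```

```text
t 8.4 F [-7.4 25.3 51.6] tooly deg vs FY -0.13 tz [ 0.0183  0.0615 -0.9979] f fence [-0.9  2.9  1.3] gap 0.0001 [ 0.3   0.53 -0.21 -0.07 -0.8  -1.95]
t 8.5 F [-7.4 24.1 51.6] tooly deg vs FY -0.09 tz [ 0.0177  0.0602 -0.998 ] f fence [-2.1  4.2  2.6] gap 0.0005 [ 0.3   0.53 -0.21 -0.07 -0.8  -1.95]
```

View pics/s4.png

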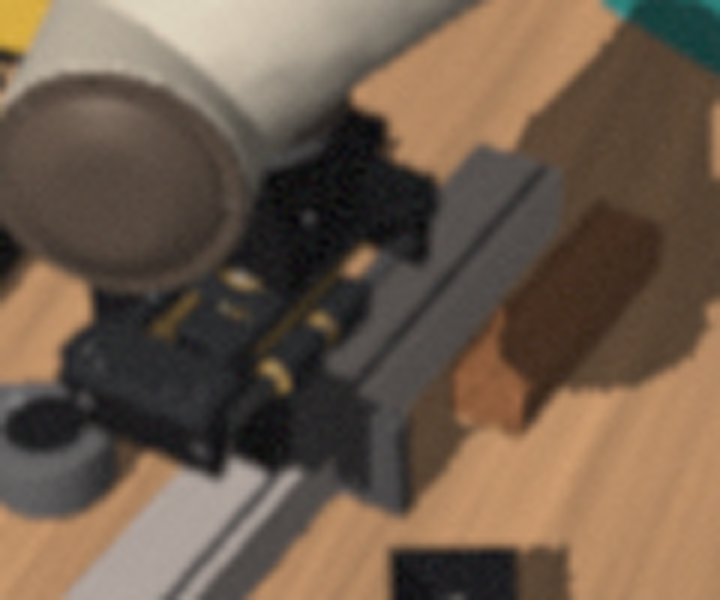

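View pics/t4.png

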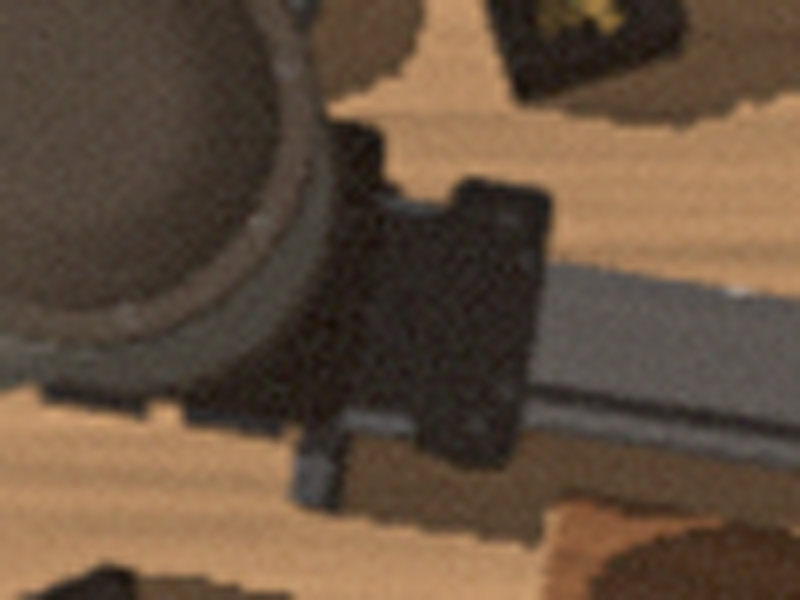

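jog_arm(
  series=[
    [[0,-0.3,0],0],
    [[0,-0.3,0],0],
  ],
)

```text
t: 8.67
ee_pos: [0.6154, 0.0409, 0.0517]
orientation: [0.008, 0.066, 0.997, 0.034]
contact_force: [-2.9, 15.3, 2.5]
finger_gap: 0.0007
```

```bash
python3 st.py
```

```text
t 8.67 F [-7.2 23.2 51.7] tooly deg vs FY -0.08 tz [ 0.0212  0.067  -0.9975] f fence [-4.9 14.8  2.5] gap 0.0007 [ 0.3   0.53 -0.21 -0.08 -0.8  -1.95]
```

jog_arm(
  series=[
    [[0,-0.5,0],0],
  ],
)

```text
t: 8.75
ee_pos: [0.6151, 0.039, 0.0517]
orientation: [0.009, 0.065, 0.997, 0.036]
contact_force: [-2.6, 11.4, 4.4]
finger_gap: 0.0003
```

```bash
python3 st.py
```

```text
t 8.75 F [-7.2 21.3 51.7] tooly deg vs FY -0.1 tz [ 0.0229  0.0707 -0.9972] f fence [-4.1 10.9  4.4] gap 0.0003 [ 0.29  0.52 -0.21 -0.09 -0.8  -1.94]
```

jog_arm(
  series=[
    [[0,-0.5,0],0],
  ],
)

```text
t: 8.83
ee_pos: [0.6148, 0.0362, 0.0517]
orientation: [0.01, 0.065, 0.997, 0.037]
contact_force: [-1.6, 15.2, 4.2]
finger_gap: 0.0006
```

```bash
python3 st.py
```

```text
t 8.83 F [-7.2 18.4 51.7] tooly deg vs FY -0.14 tz [ 0.0243  0.0732 -0.997 ] f fence [-3.6 14.9  4.2] gap 0.0006 [ 0.29  0.52 -0.21 -0.09 -0.8  -1.93]
```

jog_arm(
  series=[
    [[0,-0.4,0],0],
  ],
)

```text
t: 8.92
ee_pos: [0.6149, 0.0358, 0.0518]
orientation: [0.011, 0.065, 0.997, 0.04]
contact_force: [-3.0, 19.2, 3.3]
finger_gap: 0.0005
```

```bash
python3 st.py
```

```text
t 8.92 F [-7.1 18.1 51.8] tooly deg vs FY -0.11 tz [ 0.0267  0.0784 -0.9966] f fence [-5.5 18.6  3.3] gap 0.0005 [ 0.28  0.52 -0.21 -0.1  -0.79 -1.92]
```

```bash
python3 - <<'E'
from h import *
t=eyes.get_image('top');s=eyes.get_image('side')
cv2.imwrite('pics/t5f.png',t);cv2.imwrite('pics/s5f.png',s)
crop(t,260,165,340,225,10,'pics/t5.png');crop(s,280,190,350,250,10,'pics/s5.png')
t=cv2.imread('pics/top0.png');s=cv2.imread('pics/side0.png')
crop(t,190,150,270,210,10,'pics/t0t.png');crop(s,250,240,320,300,10,'pics/s0t.png')
E
python3 st.py
```

```text
t 9.02 F [-7.1 18.  51.8] tooly deg vs FY -0.12 tz [ 0.0266  0.0781 -0.9966] f fence [-5.1 15.5  2.6] gap 0.0004 [ 0.28  0.52 -0.21 -0.09 -0.79 -1.92]
```

View pics/t5.png

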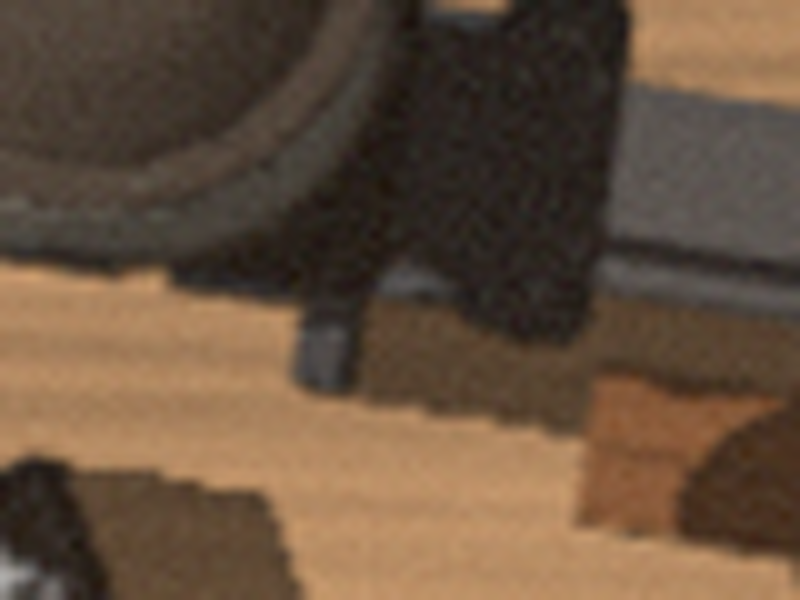

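View pics/s5.png

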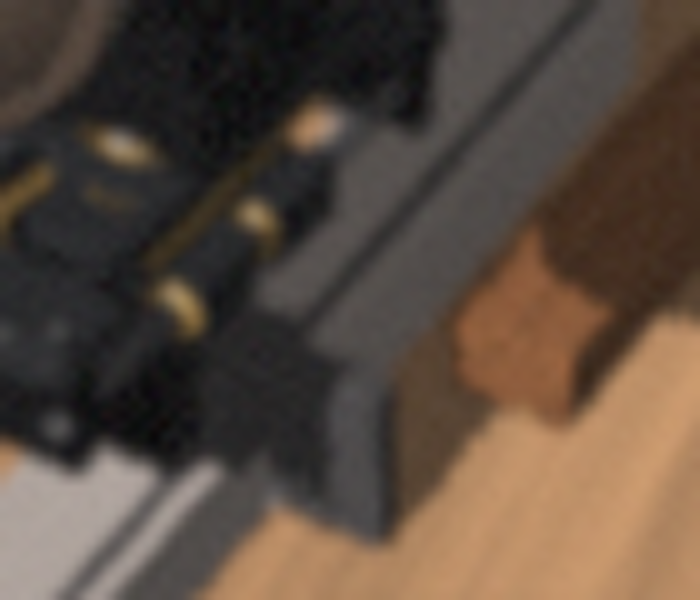

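View pics/t0t.png

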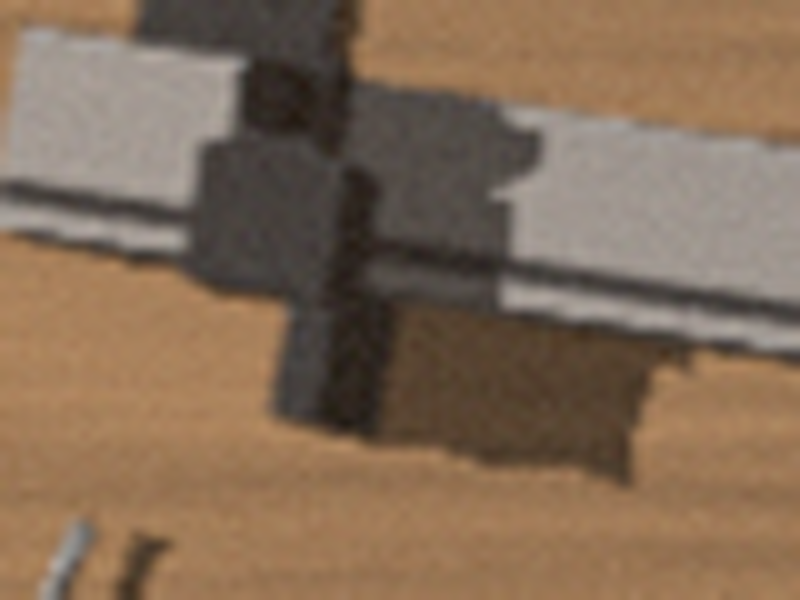

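View pics/s0t.png

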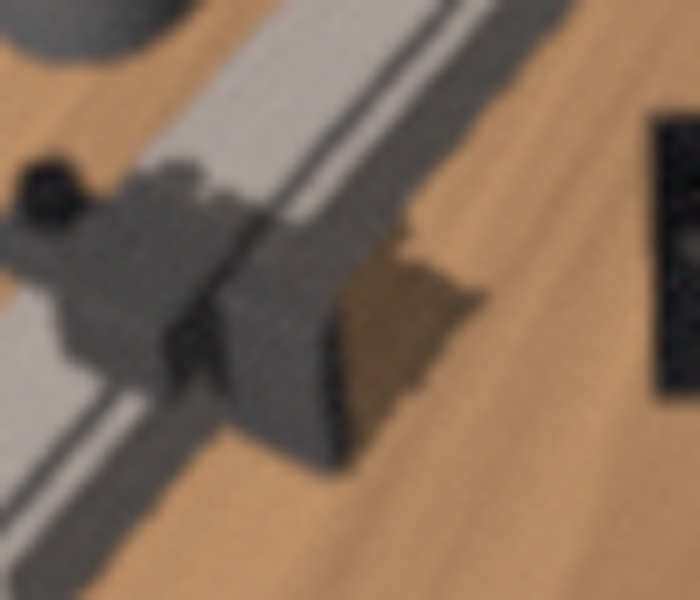

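```bash
python3 - <<'E'
from h import *
for n,u,v,z in(('top',222.3,192.3,.063),('top',295.3,204,.063),('top',217.5,191.3,.063),('top',289.5,203.2,.063),('side',282.5,287,.005),('side',317.8,244.2,.005),('side',250+33,240+31,.063),('side',280+38.5,190+40,.063)): print(n,F(onz(n,u,v,z)))
E
```

```text
top [-59.4 141.6  63. ]
top [-60.  -33.5  63. ]
top [-58.8 153.2  63. ]
top [-60.2 -19.7  63. ]
side [-57.9 155.1   5. ]
side [-60.5 -17.9   5. ]
side [-60.4 149.3  63. ]
side [-64.  -17.3  63. ]
```

jog_arm(
  series=[
    [[0,-0.5,0],0],
  ],
)

```text
t: 9.1
ee_pos: [0.6149, 0.0355, 0.0518]
orientation: [0.012, 0.065, 0.997, 0.043]
contact_force: [-3.8, 19.2, 3.9]
finger_gap: 0.0004
```

```bash
python3 st.py
```

```text
t 9.1 F [-7.  17.7 51.8] tooly deg vs FY -0.14 tz [ 0.0292  0.0837 -0.9961] f fence [-6.3 18.6  3.9] gap 0.0004 [ 0.28  0.52 -0.21 -0.1  -0.79 -1.91]
```

```bash
python3 - <<'E'
from h import *
s=read_state();print(s['moment'],s['contact_force'],s['joint_torque'].round(2))
m=s['moment'];print(m@FX,m@FY,m[2])
crop(cv2.imread('pics/s5f.png'),230,140,380,260,5,'pics/s5b.png')
E
```

```text
[5.0527551  1.00814404 0.18120404] [-3.75564832 19.23430483  3.93533098] [-1.245e+01 -3.873e+01  1.174e+01  7.250e+00 -4.200e-01 -3.000e-02]
4.875617673741199 1.665845378129727 0.18120404412063756
```

View pics/s5b.png

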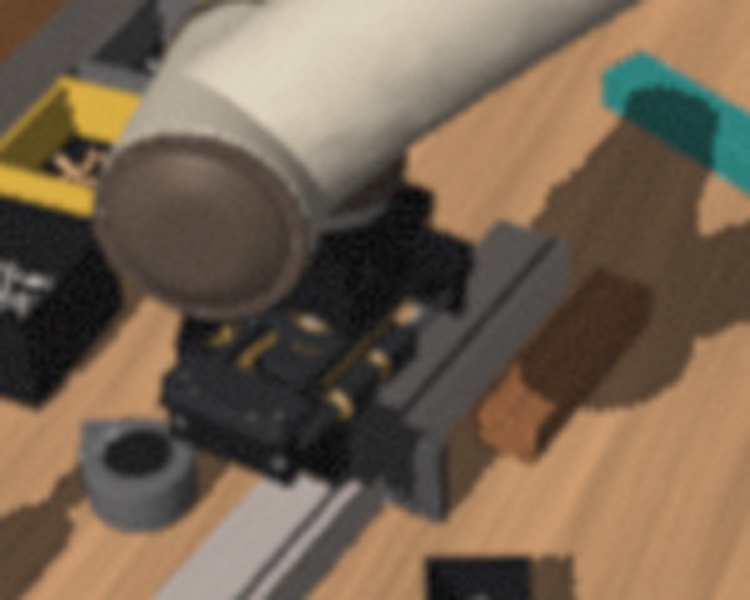

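jog_arm(
  series=[
    [[0,-0.6,0],0],
  ],
)

```text
t: 9.18
ee_pos: [0.6148, 0.0346, 0.0519]
orientation: [0.013, 0.065, 0.997, 0.046]
contact_force: [-2.5, 18.4, 4.0]
finger_gap: 0.0005
```

```bash
python3 st.py
```

```text
t 9.18 F [-7.  16.8 51.9] tooly deg vs FY -0.16 tz [ 0.0321  0.0902 -0.9954] f fence [-4.9 17.9  4. ] gap 0.0005 [ 0.28  0.52 -0.21 -0.11 -0.79 -1.9 ]
```

jog_arm(
  series=[
    [[0,-0.6,0],0],
  ],
)

```text
t: 9.27
ee_pos: [0.6144, 0.0321, 0.0519]
orientation: [0.014, 0.064, 0.997, 0.048]
contact_force: [-2.0, 4.5, 3.6]
finger_gap: 0.0006
```

```bash
python3 st.py
```

```text
t 9.27 F [-7.1 14.2 51.9] tooly deg vs FY -0.24 tz [ 0.0336  0.0937 -0.995 ] f fence [-2.6  4.2  3.6] gap 0.0006 [ 0.27  0.52 -0.21 -0.11 -0.79 -1.89]
```

jog_arm(
  series=[
    [[0,0,0],0],
  ],
)

```text
t: 9.35
ee_pos: [0.6143, 0.0324, 0.052]
orientation: [0.014, 0.064, 0.997, 0.048]
contact_force: [0.4, 0.2, 0.8]
finger_gap: 0.0007
```

```bash
python3 st.py;  python3 - <<'E'
from h import *
t=eyes.get_image('top');s=eyes.get_image('side')
crop(t,260,165,340,225,10,'pics/t6.png');crop(s,280,190,350,250,10,'pics/s6.png')
E
python3 st.py
```

```text
t 9.35 F [-7.2 14.6 52. ] tooly deg vs FY -0.27 tz [ 0.0335  0.0939 -0.995 ] f fence [0.3 0.3 0.8] gap 0.0007 [ 0.27  0.52 -0.21 -0.12 -0.79 -1.89]
t 9.45 F [-7.2 13.8 51.7] tooly deg vs FY -0.25 tz [ 0.0329  0.0929 -0.9951] f fence [-0.7 -0.1  0.5] gap 0.0006 [ 0.27  0.52 -0.21 -0.11 -0.79 -1.89]
```

View pics/t6.png

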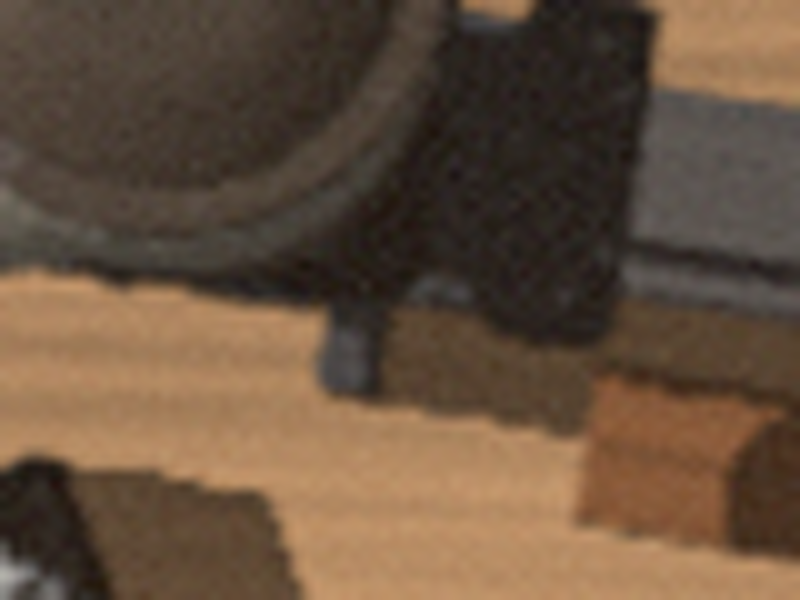

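View pics/s6.png

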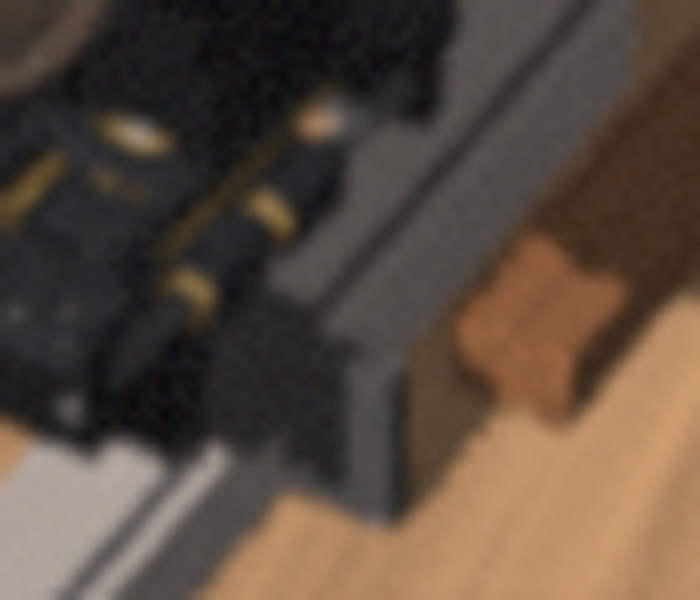

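Force has dropped to zero and the stop has jumped about 6 mm. That looks like the snap, so I'll back off and check the seat visually.

jog_arm(
  series=[
    [[0,1.0,0],0],
    [[0,1.5,0],0],
    [[0,1.5,-0.5],0],
    [[0,1.5,-2],0],
    [[0,1,-3.5],0],
    [[0,1,-3.5],0],
    [[0,1,-3.5],0],
    [[0,3,-2],0],
    [[0,4,0],0],
    [[0,4,0],0],
  ],
)

```text
t: 10.28
ee_pos: [0.6339, 0.2044, 0.2195]
orientation: [0.006, 0.074, 0.996, 0.04]
contact_force: [0.7, -0.6, -0.1]
finger_gap: 0.0007
```

```bash
python3 st.py;  python3 - <<'E'
from h import *
t=eyes.get_image('top');s=eyes.get_image('side')
cv2.imwrite('pics/t7f.png',t);cv2.imwrite('pics/s7f.png',s)
crop(t,240,140,340,215,8,'pics/t7.png');crop(s,270,160,370,235,8,'pics/s7.png')
E
```

```text
t 10.28 F [-10.5 187.7 219.5] tooly deg vs FY 0.95 tz [ 0.0175  0.0792 -0.9967] f fence [ 0.7 -0.5 -0.1] gap 0.0007 [ 0.53  0.44  0.1  -0.06 -1.18 -2.22]
```

View pics/t7.png

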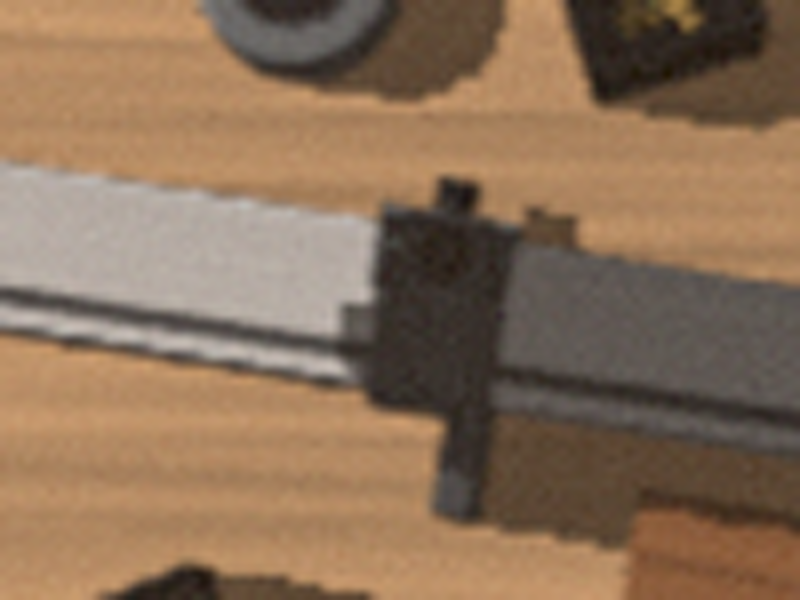

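View pics/s7.png

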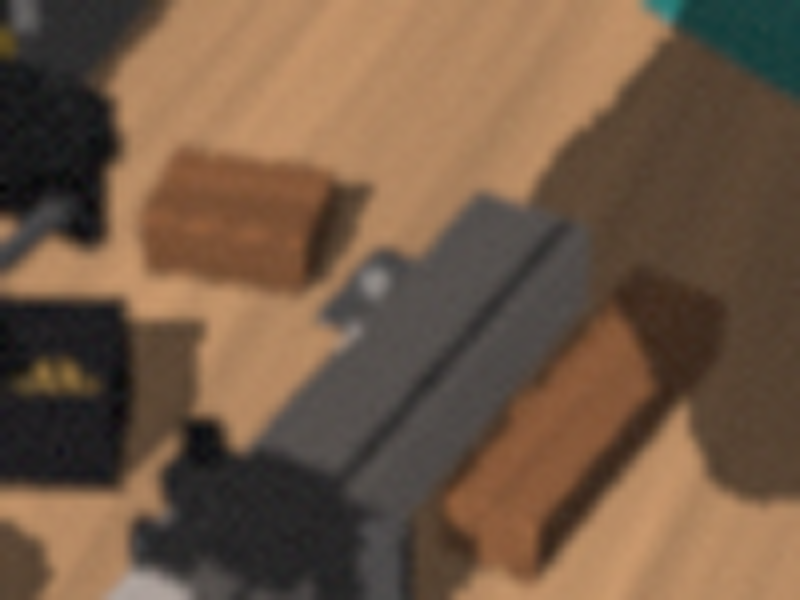

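```bash
python3 - <<'E'
from h import *
for a,b in(((295.3,171),(295.3,215.2)),):
    p,e=tri(a,b);print(F(p),e)
# initial in same style
p,e=tri((190+29,150+9.2),(250+4.9,240+19.2));print('init',F(p),e)
# tongue top front corners now
for u,v in((240+434/8,140+513/8),(240+472/8,140+518/8)): print(F(onz('top',u,v,.063)))
s=cv2.imread('pics/s7f.png');crop(s,265,190,335,250,10,'pics/s7b.png')
b=cv2.imread('pics/side0.png');crop(b,225,230,295,290,10,'pics/s0b.png')
E
```

```text
[ 14.5 -22.8  77.9] 0.0019138075604442951
init [ 16.  159.7  73.7] 0.00025172569242508586
[-60.7 -31.1  63. ]
[-60.4 -42.4  63. ]
```

View pics/s7b.png

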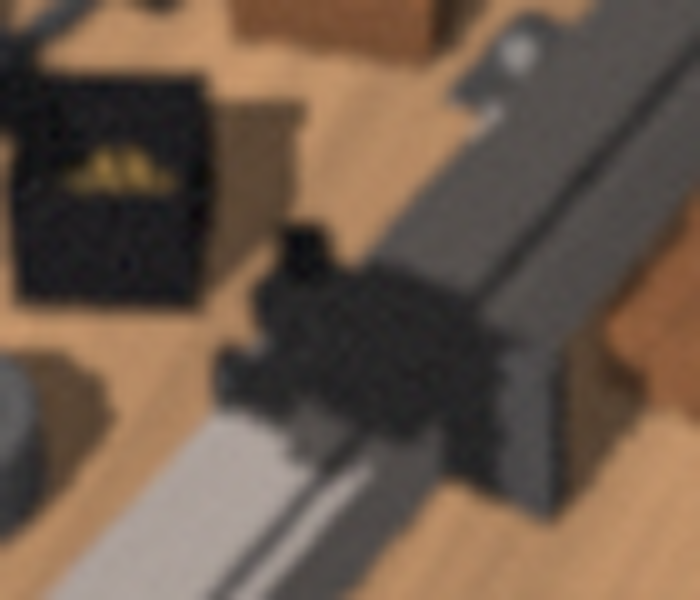

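View pics/s0b.png

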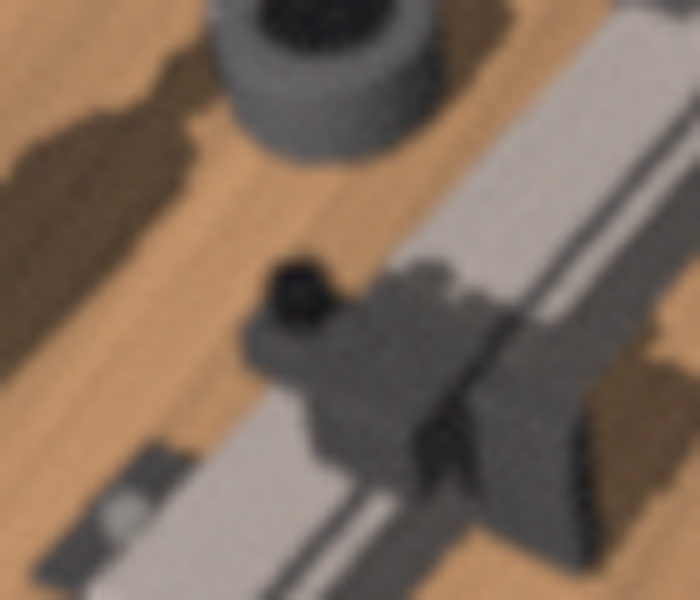

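The stop is seated. The knob sits about 4 mm above its start height, pin y is about −23 mm (notch measured at −24 to −26), and stop_face is at about −42 mm. Next is the batten: I'll move to a point in front of its middle.

jog_arm(
  series=[
    [[1.0,-3.9,-0.3],-0.9],
    [[1.0,-3.9,-0.3],0],
    [[1.0,-3.9,-0.3],0],
    [[1.0,-3.9,-0.3],0],
    [[1.0,-3.9,-0.3],0],
    [[1.0,-3.9,-0.3],0],
    [[1.0,-3.9,-0.3],0],
    [[1.0,-3.9,-0.3],0],
    [[1.0,-3.0,-0.3],0],
    [[0,0,0],0],
  ],
)

```text
t: 11.22
ee_pos: [0.4938, -0.1298, 0.2103]
orientation: [-0.0, 0.061, 0.998, 0.035]
contact_force: [0.3, 0.5, -0.3]
finger_gap: 0.0006
```

```bash
python3 st.py
```

```text
t 11.22 F [-105.3 -162.1  210.3] tooly deg vs FY -0.63 tz [ 0.0037  0.0701 -0.9975] f fence [ 0.3  0.5 -0.3] gap 0.0006 [ 0.02  0.21 -0.25 -0.08 -1.11 -1.67]
```

jog_arm(
  series=[
    [[0.3,-0.2,3],0.5],
    [[0,-0.2,3],0],
    [[0,-0.2,3],0],
    [[0,-0.2,3],0],
    [[0,0,0],0],
  ],
)

```text
t: 11.63
ee_pos: [0.489, -0.135, 0.0881]
orientation: [0.002, 0.07, 0.997, 0.034]
contact_force: [-1.1, -0.6, -1.1]
finger_gap: 0.0005
```

```bash
python3 st.py;  python3 - <<'E'
from h import *
t=eyes.get_image('top');s=eyes.get_image('side')
crop(t,240,140,440,290,4,'pics/t8.png');crop(s,270,140,430,260,5,'pics/s8.png')
E
```

```text
t 11.63 F [-109.3 -167.8   88.1] tooly deg vs FY 0.45 tz [ 0.0095  0.0665 -0.9977] f fence [-1.  -0.7 -1.1] gap 0.0005 [ 0.01  0.34 -0.42 -0.09 -0.81 -1.66]
```

View pics/t8.png

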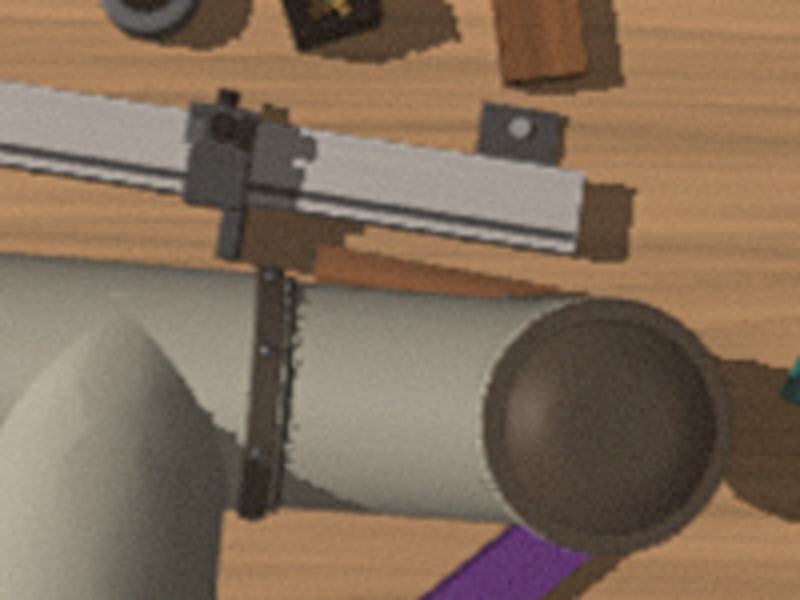

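View pics/s8.png

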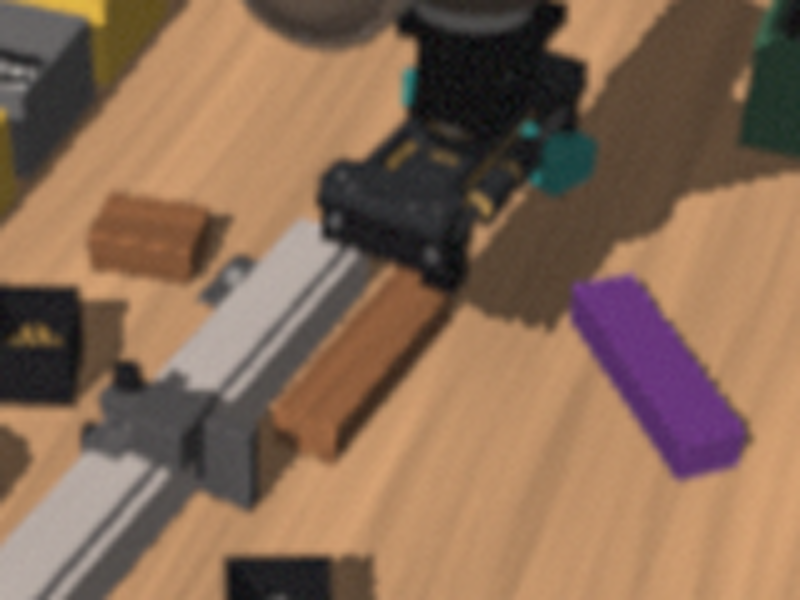

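jog_arm(
  series=[
    [[0,-0.2,3],0],
    [[0,-0.1,2.2],0],
    [[0,0,1.2],0],
    [[0,0,0.4],0],
    [[0,0,0],0],
  ],
)

```text
t: 12.15
ee_pos: [0.505, -0.1348, 0.0343]
orientation: [0.019, 0.066, 0.997, 0.032]
contact_force: [1.0, -0.0, 0.5]
finger_gap: 0.0004
```

```bash
python3 st.py
```

```text
t 12.15 F [ -93.5 -165.6   34.3] tooly deg vs FY -0.06 tz [ 0.0413  0.061  -0.9973] f fence [1.  0.1 0.5] gap 0.0004 [ 0.01  0.43 -0.45 -0.1  -0.65 -1.64]
```

jog_arm(
  series=[
    [[1.2,0,0],0],
    [[0.4,0,0.4],0],
    [[0,0,0],0],
  ],
)

```text
t: 12.4
ee_pos: [0.4938, -0.1325, 0.0348]
orientation: [0.024, 0.065, 0.997, 0.032]
contact_force: [-0.1, -0.4, -0.3]
finger_gap: 0.0005
```

```bash
python3 st.py
```

```text
t 12.4 F [-104.9 -164.8   34.8] tooly deg vs FY -0.22 tz [ 0.0517  0.0598 -0.9969] f fence [-0.1 -0.4 -0.3] gap 0.0005 [ 0.02  0.41 -0.49 -0.1  -0.63 -1.64]
```

jog_arm(
  series=[
    [[0,0,0.8],0],
    [[0,0,0.6],0],
    [[0,0,0],0],
  ],
)

```text
t: 12.65
ee_pos: [0.4978, -0.1318, 0.0229]
orientation: [0.028, 0.064, 0.997, 0.032]
contact_force: [0.1, 0.5, -0.2]
finger_gap: 0.0011
```

```bash
python3 st.py
```

```text
t 12.65 F [-101.  -163.5   22.9] tooly deg vs FY -0.31 tz [ 0.0593  0.0593 -0.9965] f fence [ 0.1  0.5 -0.2] gap 0.0011 [ 0.02  0.43 -0.49 -0.1  -0.59 -1.63]
```

jog_arm(
  series=[
    [[0,0,0.5],0],
    [[-0.3,0,0],0.3],
    [[-0.3,0,0],0],
    [[-0.3,0,0],0],
    [[-0.3,0,0],0],
  ],
)

```text
t: 13.07
ee_pos: [0.5103, -0.1332, 0.0171]
orientation: [0.026, 0.067, 0.997, 0.031]
contact_force: [-1.2, 0.1, 1.2]
finger_gap: 0.0007
```

```bash
python3 st.py
```

```text
t 13.07 F [ -88.5 -163.3   17.1] tooly deg vs FY 0.03 tz [ 0.0554  0.0593 -0.9967] f fence [-1.2 -0.1  1.2] gap 0.0007 [ 0.02  0.46 -0.46 -0.1  -0.6  -1.64]
```

Contact is light. I'll keep going towards the fence.

jog_arm(
  series=[
    [[-0.2,0,0],0],
    [[-0.2,0,0],0],
    [[-0.2,0,0],0],
    [[-0.2,0,0],0],
  ],
)

```text
t: 13.4
ee_pos: [0.5192, -0.1345, 0.0173]
orientation: [0.025, 0.067, 0.997, 0.031]
contact_force: [-0.1, 0.4, 0.2]
finger_gap: 0.0001
```

```bash
python3 st.py
```

```text
t 13.4 F [ -79.5 -163.5   17.3] tooly deg vs FY 0.04 tz [ 0.0548  0.0593 -0.9967] f fence [-0.1  0.4  0.2] gap 0.0001 [ 0.01  0.47 -0.44 -0.1  -0.61 -1.64]
```

jog_arm(
  series=[
    [[-0.2,0,0],0],
    [[-0.2,0,0],0],
  ],
)

```text
t: 13.57
ee_pos: [0.5236, -0.1351, 0.0175]
orientation: [0.025, 0.067, 0.997, 0.031]
contact_force: [-0.8, 0.2, -0.3]
finger_gap: 0.0005
```

```bash
python3 st.py
```

```text
t 13.57 F [ -75.  -163.5   17.5] tooly deg vs FY 0.05 tz [ 0.0551  0.0593 -0.9967] f fence [-0.8  0.1 -0.3] gap 0.0005 [ 0.01  0.47 -0.43 -0.1  -0.62 -1.63]
```

jog_arm(
  series=[
    [[-0.15,0,0],0],
    [[-0.15,0,0],0],
  ],
)

```text
t: 13.73
ee_pos: [0.5245, -0.1353, 0.0172]
orientation: [0.023, 0.067, 0.997, 0.032]
contact_force: [-4.0, 1.1, 3.1]
finger_gap: 0.0004
```

```bash
python3 st.py; python3 - <<'E'
from h import *
t=eyes.get_image('top');s=eyes.get_image('side')
crop(t,290,170,410,260,6,'pics/t9.png');crop(s,290,160,390,240,8,'pics/s9.png')
E
```

```text
t 13.73 F [ -74.1 -163.5   17.2] tooly deg vs FY 0.08 tz [ 0.0495  0.0601 -0.997 ] f fence [-4.1  0.6  3.1] gap 0.0004 [ 0.01  0.47 -0.42 -0.1  -0.62 -1.63]
```

View pics/t9.png

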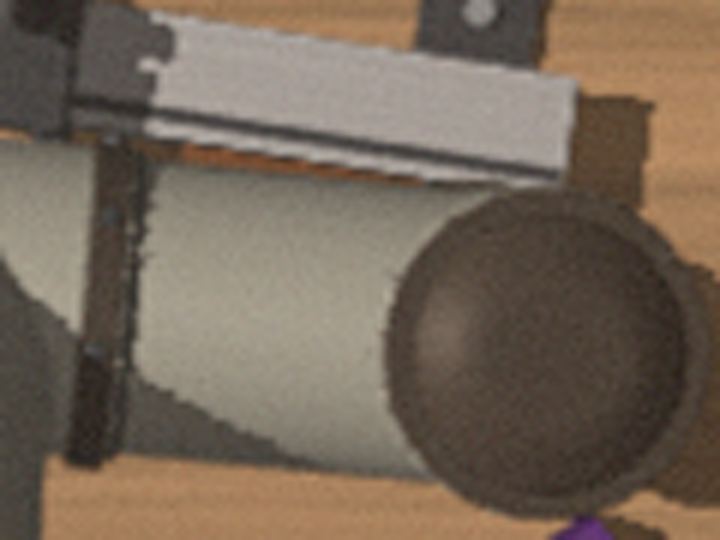

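View pics/s9.png

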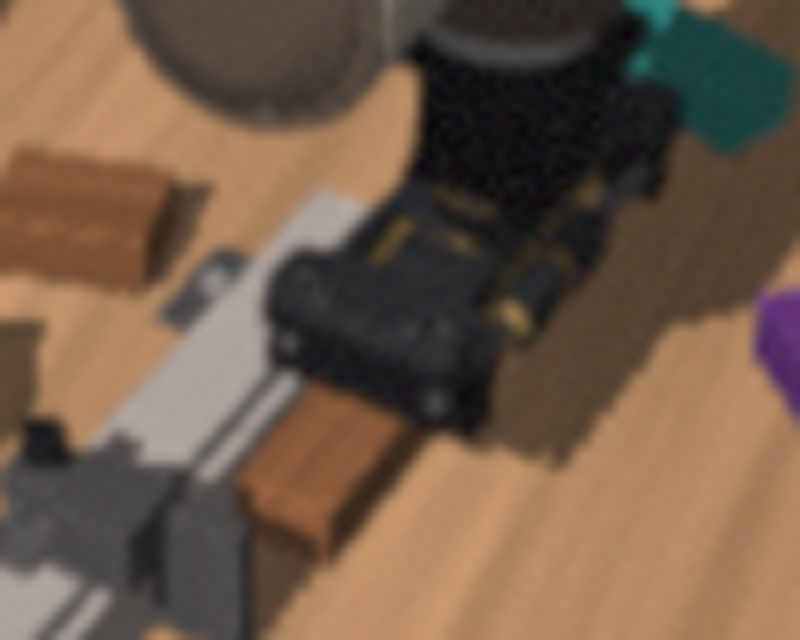

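jog_arm(
  series=[
    [[-0.2,0,0],0],
    [[-0.2,0,0],0],
  ],
)

```text
t: 14.0
ee_pos: [0.5245, -0.1355, 0.0169]
orientation: [0.019, 0.068, 0.997, 0.032]
contact_force: [-6.4, 0.8, 3.6]
finger_gap: 0.0006
```

```bash
python3 st.py
```

```text
t 14.0 F [ -74.  -163.7   16.9] tooly deg vs FY 0.14 tz [ 0.0418  0.0612 -0.9972] f fence [-6.4 -0.   3.6] gap 0.0006 [ 0.01  0.48 -0.42 -0.1  -0.63 -1.63]
```

jog_arm(
  series=[
    [[1.0,0,0],0],
    [[1.5,0,0],0],
    [[0.5,-1,-2],0],
    [[0,-3,-2],0],
    [[0,-3.5,-0.5],0],
    [[-0.5,-3.5,0],0],
    [[-2.2,-1.0,0],0],
    [[0,0,0],0],
  ],
)

```text
t: 14.67
ee_pos: [0.5149, -0.2631, 0.0602]
orientation: [0.034, 0.063, 0.997, 0.028]
contact_force: [1.0, -0.3, 0.3]
finger_gap: 0.0006
```

```bash
python3 st.py
```

```text
t 14.67 F [ -66.8 -291.4   60.2] tooly deg vs FY -0.41 tz [ 0.0706  0.0517 -0.9962] f fence [ 1.  -0.1  0.3] gap 0.0006 [-0.23  0.46 -0.3  -0.1  -0.75 -1.4 ]
```

jog_arm(
  series=[
    [[-1.0,0.3,0],0.4],
    [[-0.8,0.3,1.0],0],
    [[0,0,1.5],0],
    [[0,0,1.0],0],
    [[0,0,0.4],0],
    [[0,0,0],0],
  ],
)

```text
t: 15.17
ee_pos: [0.543, -0.259, 0.0209]
orientation: [0.04, 0.067, 0.997, 0.027]
contact_force: [-0.6, -0.7, 0.5]
finger_gap: 0.0004
```

```bash
python3 st.py; python3 - <<'E'
from h import *
t=eyes.get_image('top');s=eyes.get_image('side')
crop(t,270,150,430,270,5,'pics/t10.png');crop(s,280,140,400,230,6.6,'pics/s10.png')
E
```

```text
t 15.17 F [ -39.4 -283.7   20.9] tooly deg vs FY 0.03 tz [ 0.0832  0.0476 -0.9954] f fence [-0.5 -0.8  0.5] gap 0.0004 [-0.21  0.54 -0.29 -0.1  -0.68 -1.42]
```

View pics/t10.png

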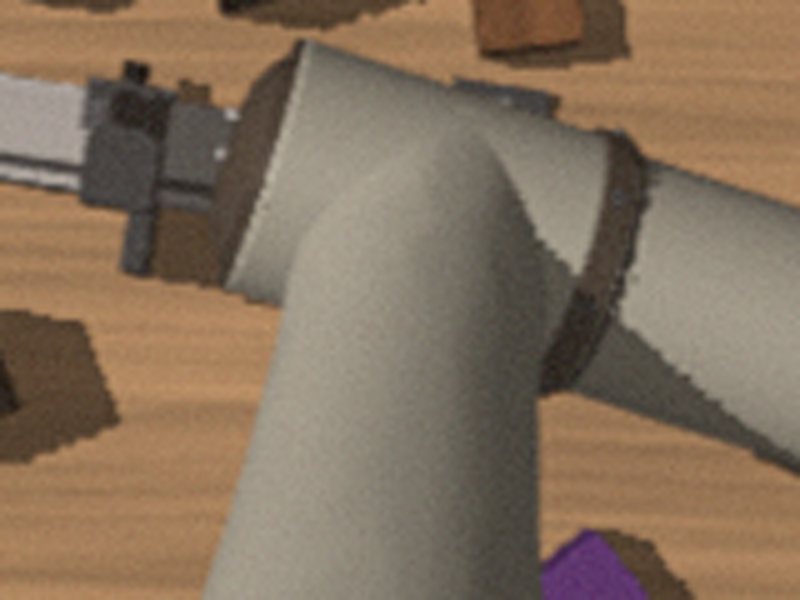

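View pics/s10.png

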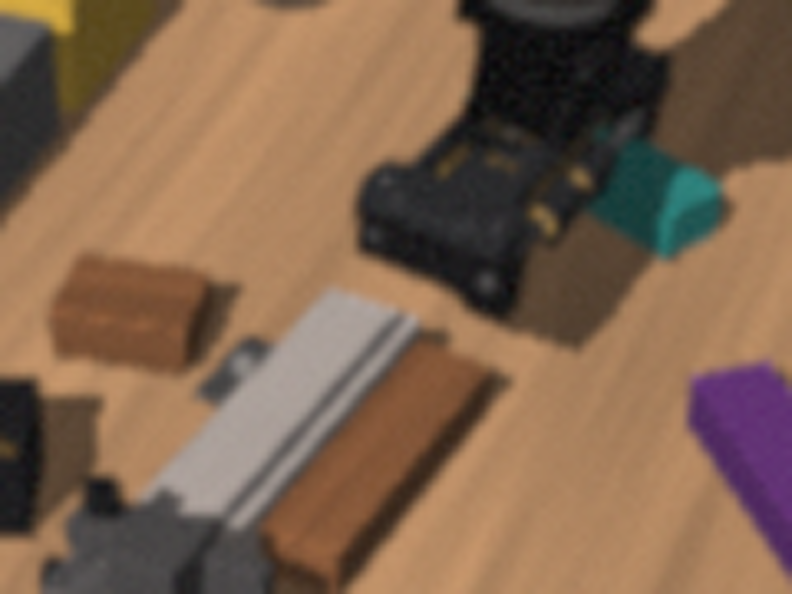

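jog_arm(
  series=[
    [[0.4,0.5,0.1],0],
    [[0.3,0.5,0],0],
    [[0,0.4,0],0],
    [[0,0.4,0],0],
  ],
)

```text
t: 15.6
ee_pos: [0.5388, -0.2393, 0.0231]
orientation: [0.042, 0.068, 0.996, 0.026]
contact_force: [0.0, -0.3, 0.4]
finger_gap: 0.0003
```

```bash
python3 st.py
```

```text
t 15.6 F [ -46.2 -264.7   23.1] tooly deg vs FY 0.04 tz [ 0.0872  0.0463 -0.9951] f fence [ 0.  -0.3  0.4] gap 0.0003 [-0.18  0.52 -0.32 -0.1  -0.66 -1.45]
```

jog_arm(
  series=[
    [[0,0.3,0.3],0],
    [[0,0.3,0.2],0],
    [[0,0.3,0.03],0],
    [[0,0.3,0.03],0],
  ],
)

```text
t: 15.93
ee_pos: [0.5417, -0.2252, 0.0193]
orientation: [0.043, 0.067, 0.996, 0.026]
contact_force: [-0.4, 0.3, 0.3]
finger_gap: 0.0003
```

```bash
python3 st.py
```

```text
t 15.93 F [ -45.2 -250.4   19.3] tooly deg vs FY -0.04 tz [ 0.0898  0.0459 -0.9949] f fence [-0.4  0.2  0.3] gap 0.0003 [-0.15  0.52 -0.34 -0.1  -0.64 -1.48]
```

jog_arm(
  series=[
    [[0,0.3,0.03],0],
    [[0,0.3,0.03],0],
    [[0,0.3,0.03],0],
    [[0,0.3,0.03],0],
    [[0,0.3,0.03],0],
    [[0,0.3,0.03],0],
  ],
)

```text
t: 16.43
ee_pos: [0.5444, -0.2068, 0.019]
orientation: [0.043, 0.067, 0.997, 0.025]
contact_force: [-0.2, -1.2, 0.5]
finger_gap: 0.0006
```

```bash
python3 st.py
```

```text
t 16.43 F [ -44.9 -231.7   19. ] tooly deg vs FY -0.06 tz [ 0.0895  0.0444 -0.995 ] f fence [-0.1 -1.2  0.5] gap 0.0006 [-0.12  0.51 -0.35 -0.09 -0.63 -1.52]
```

jog_arm(
  series=[
    [[0,0.3,0.03],0],
    [[0,0.3,0.03],0],
    [[0,0.3,0.03],0],
    [[0,0.3,0.03],0],
    [[0,0.2,0.02],0],
  ],
)

```text
t: 16.85
ee_pos: [0.5467, -0.1912, 0.0184]
orientation: [0.043, 0.067, 0.997, 0.025]
contact_force: [-1.3, -0.6, 1.6]
finger_gap: 0.0001
```

```bash
python3 st.py
```

```text
t 16.85 F [ -44.7 -216.    18.4] tooly deg vs FY -0.05 tz [ 0.0899  0.0444 -0.995 ] f fence [-1.2 -0.8  1.6] gap 0.0001 [-0.09  0.51 -0.36 -0.09 -0.62 -1.55]
```

jog_arm(
  series=[
    [[0,0.15,0.01],0],
    [[0,0.15,0.01],0],
    [[0,0.15,0.01],0],
  ],
)

```text
t: 17.1
ee_pos: [0.5474, -0.1861, 0.0183]
orientation: [0.043, 0.067, 0.997, 0.025]
contact_force: [-0.9, -0.9, 0.9]
finger_gap: 0.0006
```

```bash
python3 st.py
```

```text
t 17.1 F [ -44.7 -210.8   18.3] tooly deg vs FY -0.08 tz [ 0.0897  0.0443 -0.995 ] f fence [-0.7 -1.   0.9] gap 0.0006 [-0.08  0.5  -0.37 -0.09 -0.61 -1.56]
```

jog_arm(
  series=[
    [[0,0.12,0.01],0],
    [[0,0.12,0.01],0],
  ],
)

```text
t: 17.27
ee_pos: [0.5478, -0.1835, 0.0183]
orientation: [0.043, 0.066, 0.997, 0.025]
contact_force: [-1.0, -2.5, 2.2]
finger_gap: 0.0006
```

```bash
python3 st.py; python3 - <<'E'
from h import *
t=eyes.get_image('top');s=eyes.get_image('side')
crop(t,270,150,370,225,8,'pics/t11.png');crop(s,280,180,350,240,10,'pics/s11.png')
E
```

```text
t 17.27 F [ -44.7 -208.2   18.3] tooly deg vs FY -0.08 tz [ 0.0897  0.0443 -0.995 ] f fence [-0.6 -2.6  2.2] gap 0.0006 [-0.07  0.5  -0.37 -0.09 -0.61 -1.56]
```

View pics/t11.png

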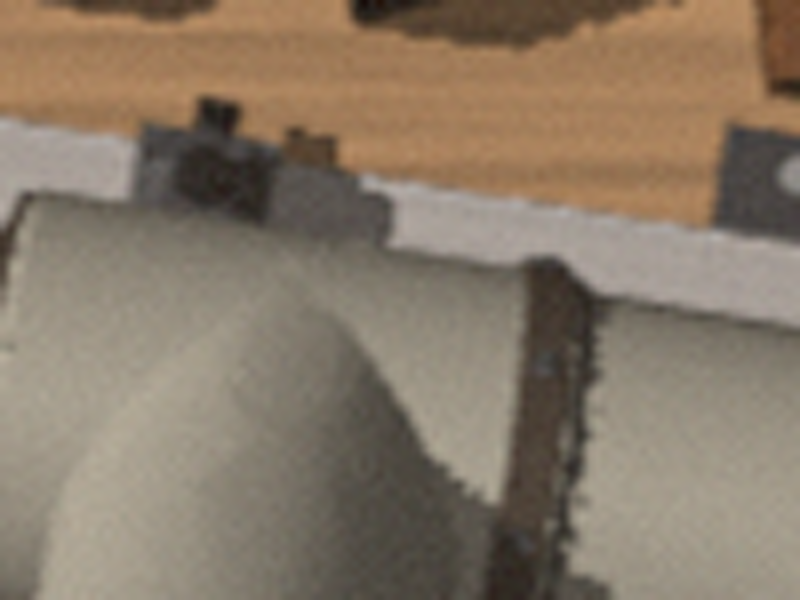

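View pics/s11.png

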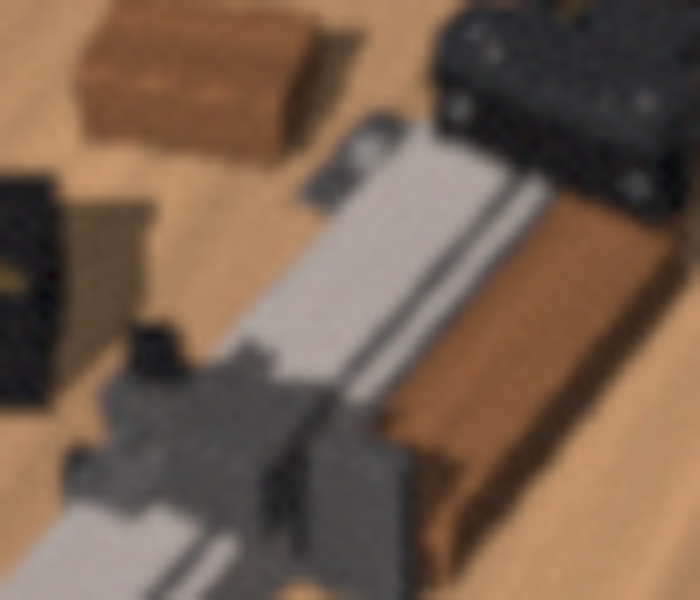

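jog_arm(
  series=[
    [[0,0.1,0.01],0],
    [[0,0.1,0.01],0],
  ],
)

```text
t: 17.53
ee_pos: [0.5481, -0.1813, 0.0181]
orientation: [0.043, 0.067, 0.997, 0.025]
contact_force: [0.1, -2.0, 1.7]
finger_gap: 0.0003
```

```bash
python3 st.py
```

```text
t 17.53 F [ -44.6 -206.    18.1] tooly deg vs FY -0.06 tz [ 0.0899  0.0445 -0.995 ] f fence [ 0.3 -2.   1.7] gap 0.0003 [-0.07  0.5  -0.37 -0.09 -0.61 -1.57]
```

jog_arm(
  series=[
    [[0,0.1,0.01],0],
    [[0,0.1,0.01],0],
  ],
)

```text
t: 17.7
ee_pos: [0.5485, -0.1792, 0.018]
orientation: [0.043, 0.067, 0.997, 0.025]
contact_force: [-0.6, -2.8, 1.2]
finger_gap: 0.0005
```

```bash
python3 st.py
```

```text
t 17.7 F [ -44.5 -203.9   18. ] tooly deg vs FY -0.05 tz [ 0.09    0.0444 -0.9949] f fence [-0.2 -2.8  1.2] gap 0.0005 [-0.06  0.5  -0.37 -0.09 -0.61 -1.57]
```

jog_arm(
  series=[
    [[0,0.1,0.01],0],
  ],
)

```text
t: 17.78
ee_pos: [0.5486, -0.1782, 0.0179]
orientation: [0.043, 0.067, 0.997, 0.025]
contact_force: [-0.8, -1.4, 0.9]
finger_gap: 0.0004
```

```bash
python3 st.py; python3 - <<'E'
from h import *
s=eyes.get_image('side')
cv2.imwrite('pics/s12f.png',s);crop(s,280,180,350,240,10,'pics/s12.png')
E
python3 st.py
```

```text
t 17.78 F [ -44.5 -202.8   17.9] tooly deg vs FY -0.05 tz [ 0.09    0.0444 -0.9949] f fence [-0.6 -1.4  0.9] gap 0.0004 [-0.06  0.5  -0.37 -0.09 -0.61 -1.57]
t 17.83 F [ -44.5 -202.7   17.9] tooly deg vs FY -0.06 tz [ 0.09    0.0445 -0.9949] f fence [0.6 0.5 0.3] gap 0.0 [-0.06  0.5  -0.37 -0.09 -0.61 -1.57]
```

View pics/s12.png

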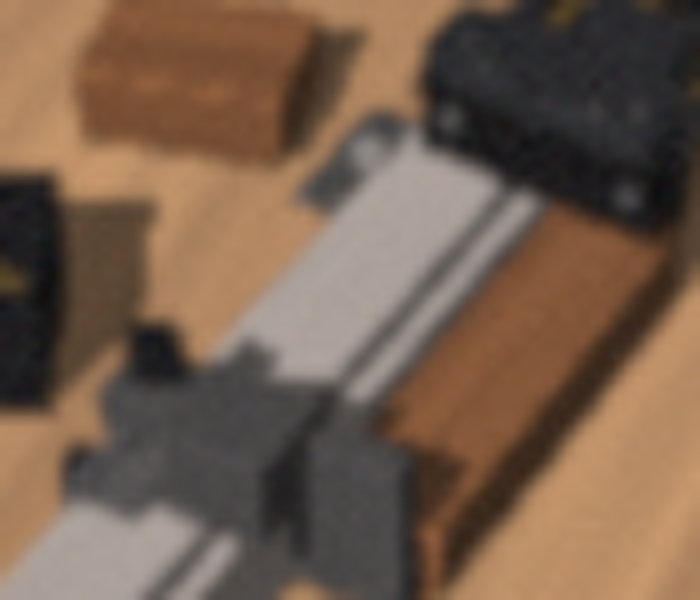

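jog_arm(
  series=[
    [[0,0.1,0.01],0],
    [[0,0.1,0.01],0],
  ],
)

```text
t: 18.0
ee_pos: [0.5489, -0.1759, 0.0179]
orientation: [0.043, 0.067, 0.997, 0.025]
contact_force: [0.2, -1.5, 1.9]
finger_gap: 0.0007
```

```bash
python3 st.py
```

```text
t 18.0 F [ -44.5 -200.5   17.9] tooly deg vs FY -0.05 tz [ 0.09    0.0445 -0.9949] f fence [ 0.4 -1.5  1.9] gap 0.0007 [-0.06  0.5  -0.37 -0.09 -0.61 -1.58]
```

jog_arm(
  series=[
    [[0,0.1,0.01],0],
    [[0,0.1,0.01],0],
  ],
)

```text
t: 18.17
ee_pos: [0.5492, -0.174, 0.0178]
orientation: [0.043, 0.067, 0.997, 0.025]
contact_force: [-1.7, -6.1, 0.3]
finger_gap: 0.0004
```

```bash
python3 st.py
```

```text
t 18.17 F [ -44.5 -198.6   17.8] tooly deg vs FY -0.06 tz [ 0.0899  0.0441 -0.995 ] f fence [-0.9 -6.3  0.3] gap 0.0004 [-0.05  0.5  -0.38 -0.09 -0.61 -1.58]
```

jog_arm(
  series=[
    [[0,0.1,0.01],0],
  ],
)

```text
t: 18.25
ee_pos: [0.5492, -0.1737, 0.0178]
orientation: [0.043, 0.066, 0.997, 0.024]
contact_force: [-0.8, -9.3, 0.6]
finger_gap: 0.0008
```

```bash
python3 st.py; python3 - <<'E'
from h import *
s=eyes.get_image('side')
cv2.imwrite('pics/s13f.png',s);crop(s,280,180,350,240,10,'pics/s13.png')
E
python3 st.py
```

```text
t 18.25 F [ -44.5 -198.4   17.8] tooly deg vs FY -0.09 tz [ 0.0894  0.043  -0.9951] f fence [ 0.4 -9.3  0.6] gap 0.0008 [-0.05  0.5  -0.38 -0.08 -0.61 -1.58]
t 18.3 F [ -44.5 -198.4   17.8] tooly deg vs FY -0.09 tz [ 0.0894  0.0429 -0.9951] f fence [ 0.4 -6.   1.4] gap 0.0007 [-0.05  0.5  -0.38 -0.08 -0.61 -1.58]
```

View pics/s13.png

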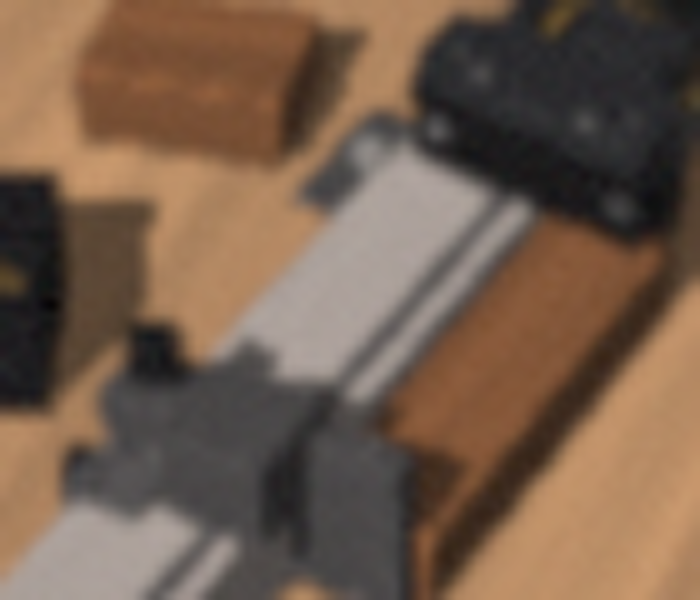

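jog_arm(
  series=[
    [[0,-0.6,0],0],
    [[0,-1.5,0],0],
    [[0,-2,-0.3],0],
    [[0,-2,-1],0],
    [[0,-1,-3.5],0],
    [[0,-1,-3.5],0],
    [[1,-1,-3.5],0],
    [[3,-1,-2],0],
    [[3,-2,0],0],
    [[3,-2,0],0],
  ],
)

```text
t: 19.13
ee_pos: [0.422, -0.3092, 0.1424]
orientation: [0.044, 0.063, 0.997, 0.025]
contact_force: [0.2, -0.9, -0.0]
finger_gap: 0.0009
```

jog_arm(
  series=[
    [[3.5,-1.5,0],0],
    [[3.5,-1.5,0],0],
    [[3.5,-1.5,0],0],
    [[0,0,0],0],
  ],
)

```text
t: 19.47
ee_pos: [0.3043, -0.341, 0.131]
orientation: [0.045, 0.064, 0.997, 0.026]
contact_force: [0.6, 0.3, 0.0]
finger_gap: 0.0003
```

```bash
python3 st.py; python3 - <<'E'
from h import *
t=eyes.get_image('top');s=eyes.get_image('side')
cv2.imwrite('pics/t14f.png',t);cv2.imwrite('pics/s14f.png',s)
crop(t,280,150,400,240,6.6,'pics/t14.png');crop(s,280,160,370,240,8,'pics/s14.png')
E
```

```text
t 19.47 F [-265.2 -396.5  131. ] tooly deg vs FY -0.34 tz [ 0.0938  0.0462 -0.9945] f fence [0.6 0.4 0. ] gap 0.0003 [-0.55  0.19 -0.49 -0.12 -0.84 -1.07]
```

View pics/t14.png

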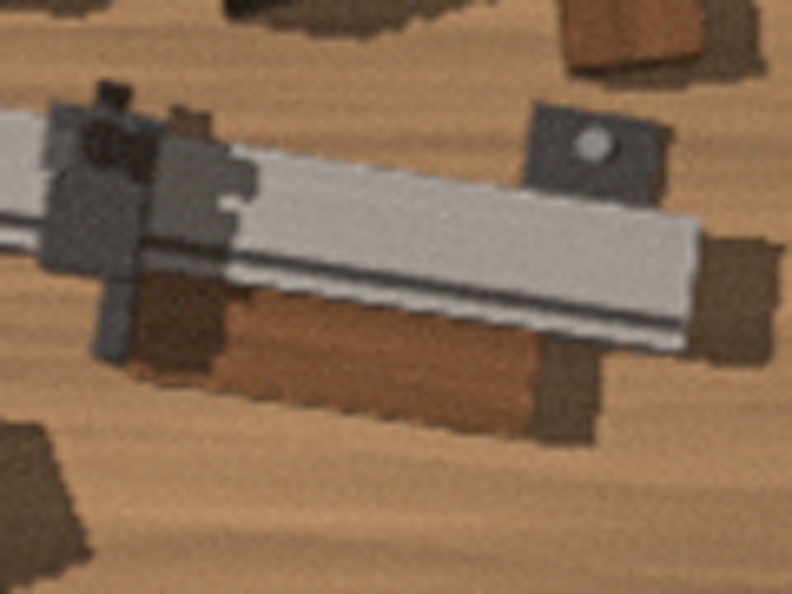

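View pics/s14.png

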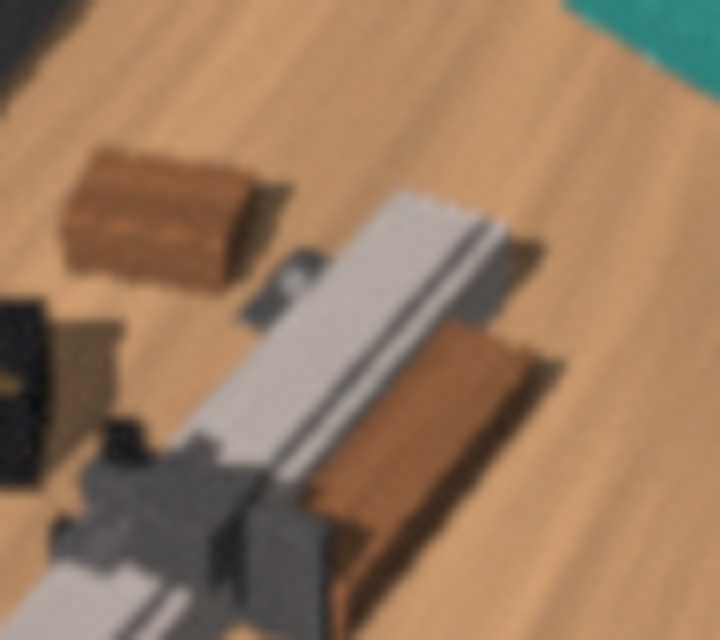

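View pics/t14f.png

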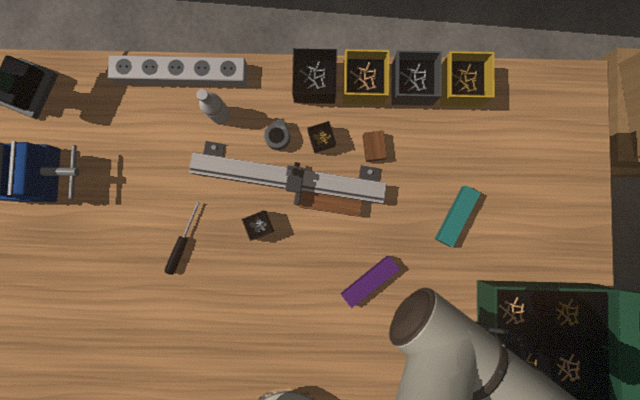

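```bash
python3 - <<'E'
from h import *
g=lambda u,v:(280+u/6.6,150+v/6.6)
for n,u,z in(('front -y corner',(531,437),.03),('front +y',(135,372),.03),('front mid',(335,404),.03),('rear -y',(540,338),.03),('tongue front',(97,355),.063),('tongue -y',(130,360),.063),('knob',(103,142),.083)): print(n,F(onz('top',*g(*u),z)))
t=cv2.imread('pics/t14f.png')
p,e=tri(g(103,142),(280+123/8,160+437/8));print('knob',F(p),e)
# front edge fit: rows where brown saturation falls, per column
h=cv2.cvtColor(t,cv2.COLOR_BGR2HSV)
im=t[...,0].astype(float)
pts=[]
for u in range(318,358):
    v0=206.8+(u-299.7)*(216.2-206.8)/60.6; r=np.arange(int(v0)-4,int(v0)+6); k=np.argmax(np.diff(cv2.GaussianBlur(im,(1,1),0)[r,u])); pts.append((u,r[k]+.5))
pts=np.array(pts,np.float32); vx,vy,x0,y0=cv2.fitLine(pts,cv2.DIST_HUBER,0,.01,.01).ravel()
for u in(318,358):
    print('fit',F(onz('top',u,y0+(u-x0)*vy/vx,.03)))
# fence front top edge
P=[onz('top',*g(*q),.04) for q in((230,282),(685,350))]; print([F(q) for q in P])
E
```

```text
front -y corner [ -63.5 -193.    30. ]
front +y [-62.5 -44.5  30. ]
front mid [ -62.7 -119.6   30. ]
rear -y [ -26.8 -190.9   30. ]
tongue front [-59.7 -32.   63. ]
tongue -y [-59.7 -43.9  63. ]
knob [ 13.7 -23.7  83. ]
knob [ 13.8 -23.5  79.6] 0.0005444760183182288
fit [-64.6 -88.3  30. ]
fit [ -65.1 -187.2   30. ]
[array([-24.7, -74.4,  40. ]), array([ -23.7, -242.9,   40. ])]
```

The batten is butted and the stop is still seated. The edge fit can't rule out a gap of about 1 mm at the batten's −y end, so I'll press it gently against the fence once more.

jog_arm(
  series=[
    [[-1.8,3.3,0],0.3],
    [[-1.8,3.3,0],0],
    [[-1.8,3.3,0],0],
    [[-1.8,3.3,0],0],
    [[-1.8,3.3,0],0],
    [[-1.8,3.3,0],0],
    [[-1.8,3.3,0],0],
    [[-0.5,2,0],0],
    [[0,0,0],0],
  ],
)

```text
t: 20.32
ee_pos: [0.4909, -0.0969, 0.1623]
orientation: [0.055, 0.064, 0.996, 0.025]
contact_force: [-0.8, -0.8, -0.2]
finger_gap: 0.0005
```

```bash
python3 st.py
```

```text
t 20.32 F [-112.5 -129.8  162.3] tooly deg vs FY -0.36 tz [ 0.112   0.0431 -0.9928] f fence [-0.7 -0.9 -0.2] gap 0.0005 [ 0.11  0.18 -0.44 -0.04 -0.84 -1.78]
```

jog_arm(
  series=[
    [[0.6,-0.15,3],0.3],
    [[0.6,-0.15,3],0],
    [[0.6,-0.15,2.5],0],
    [[0.6,-0.1,2],0],
    [[0,0,0],0],
  ],
)

```text
t: 20.73
ee_pos: [0.4881, -0.0875, 0.0547]
orientation: [0.061, 0.061, 0.996, 0.027]
contact_force: [-0.7, 0.1, -0.8]
finger_gap: 0.0003
```

```bash
python3 st.py
```

```text
t 20.73 F [-116.5 -121.    54.7] tooly deg vs FY -0.83 tz [ 0.1252  0.0457 -0.9911] f fence [-0.7  0.  -0.8] gap 0.0003 [ 0.13  0.32 -0.58 -0.06 -0.53 -1.78]
```

jog_arm(
  series=[
    [[0.4,-0.5,1.5],0.8],
    [[0.3,-0.5,1.0],0],
    [[0.1,0,0.8],0],
    [[0,0,0.3],0],
    [[0,0,0],0],
  ],
)

```text
t: 21.15
ee_pos: [0.4894, -0.0931, 0.0186]
orientation: [0.064, 0.065, 0.995, 0.027]
contact_force: [0.6, 0.5, -0.5]
finger_gap: 0.0005
```

```bash
python3 st.py
```

```text
t 21.15 F [-114.4 -126.3   18.6] tooly deg vs FY -0.31 tz [ 0.1307  0.046  -0.9903] f fence [ 0.6  0.6 -0.5] gap 0.0005 [ 0.12  0.39 -0.61 -0.07 -0.44 -1.76]
```

jog_arm(
  series=[
    [[-0.8,-0.05,0.1],0.2],
    [[-0.8,0,0.1],0],
    [[-0.6,0,0.1],0],
    [[-0.4,0,0.06],0],
    [[-0.3,0,0.04],0],
    [[0,0,0],0],
  ],
)

```text
t: 21.65
ee_pos: [0.5265, -0.0972, 0.0223]
orientation: [0.069, 0.066, 0.995, 0.028]
contact_force: [-0.3, 0.7, 0.1]
finger_gap: 0.0005
```

```bash
python3 st.py
```

```text
t 21.65 F [ -77.2 -125.4   22.3] tooly deg vs FY -0.24 tz [ 0.14    0.0464 -0.9891] f fence [-0.4  0.6  0.1] gap 0.0005 [ 0.1   0.43 -0.52 -0.07 -0.48 -1.74]
```

jog_arm(
  series=[
    [[0,0,0.3],0.2],
    [[-0.1,0,0.02],0],
    [[-0.1,0,0.02],0],
  ],
)

```text
t: 21.9
ee_pos: [0.5287, -0.0974, 0.019]
orientation: [0.068, 0.068, 0.995, 0.028]
contact_force: [0.5, 0.2, -0.0]
finger_gap: 0.0005
```

```bash
python3 st.py
```

```text
t 21.9 F [ -74.9 -125.3   19. ] tooly deg vs FY 0.01 tz [ 0.1397  0.0465 -0.9891] f fence [ 0.5  0.3 -0. ] gap 0.0005 [ 0.1   0.43 -0.52 -0.07 -0.47 -1.75]
```

jog_arm(
  series=[
    [[-0.1,0,0.02],0],
    [[-0.1,0,0.02],0],
    [[-0.1,0,0.02],0],
  ],
)

```text
t: 22.15
ee_pos: [0.5298, -0.0977, 0.0181]
orientation: [0.066, 0.068, 0.995, 0.028]
contact_force: [-2.4, 0.4, 2.4]
finger_gap: 0.0006
```

```bash
python3 st.py
```

```text
t 22.15 F [ -73.8 -125.6   18.1] tooly deg vs FY 0.05 tz [ 0.1353  0.0466 -0.9897] f fence [-2.5  0.1  2.4] gap 0.0006 [ 0.1   0.44 -0.51 -0.07 -0.48 -1.74]
```

jog_arm(
  series=[
    [[-0.15,0,0],0],
    [[-0.15,0,0],0],
  ],
)

```text
t: 22.32
ee_pos: [0.5298, -0.098, 0.0178]
orientation: [0.063, 0.069, 0.995, 0.028]
contact_force: [-4.1, 2.0, 3.6]
finger_gap: 0.0006
```

```bash
python3 st.py
```

```text
t 22.32 F [ -73.7 -125.8   17.8] tooly deg vs FY 0.1 tz [ 0.129   0.047  -0.9905] f fence [-4.3  1.5  3.6] gap 0.0006 [ 0.1   0.44 -0.51 -0.07 -0.49 -1.74]
```

jog_arm(
  series=[
    [[0.6,0,0],0],
    [[1.5,0,0],0],
    [[1.5,0,-1],0],
    [[1.5,0,-3],0],
    [[1.5,0,-3.5],0],
    [[2,-1,-3],0],
    [[3,-2,0],0],
    [[3,-2.5,0],0],
    [[3,-2.5,0],0],
    [[3,-2.5,0],0],
  ],
)

```text
t: 23.15
ee_pos: [0.3069, -0.1787, 0.0943]
orientation: [0.08, 0.061, 0.995, 0.027]
contact_force: [0.5, -1.8, -0.1]
finger_gap: 0.0005
```

jog_arm(
  series=[
    [[1,-3.8,-0.5],0],
    [[0,-3.8,-0.5],0],
    [[0,-3.8,-0.5],0],
    [[0,-3.8,-0.5],0],
    [[0,0,0],0],
  ],
)

```text
t: 23.57
ee_pos: [0.2678, -0.3383, 0.1047]
orientation: [0.085, 0.062, 0.994, 0.022]
contact_force: [0.4, 0.5, 0.7]
finger_gap: 0.0007
```

```bash
python3 st.py; python3 - <<'E'
from h import *
t=eyes.get_image('top');s=eyes.get_image('side')
cv2.imwrite('pics/t15f.png',t);cv2.imwrite('pics/s15f.png',s)
crop(t,280,150,400,240,6.6,'pics/t15.png');crop(s,280,160,370,240,8,'pics/s15.png')
im=t[...,0].astype(float); pts=[]
for u in range(318,358):
    v0=206.8+(u-299.7)*(216.2-206.8)/60.6; r=np.arange(int(v0)-4,int(v0)+6); k=np.argmax(np.diff(im[r,u])); pts.append((u,r[k]+.5))
vx,vy,x0,y0=cv2.fitLine(np.array(pts,np.float32),cv2.DIST_HUBER,0,.01,.01).ravel()
for u in(318,358): print('fit',F(onz('top',u,y0+(u-x0)*vy/vx,.03)))
a=cv2.cvtColor(cv2.imread('pics/top0.png'),6).astype(int);b=cv2.cvtColor(t,6).astype(int)
# bystander drift via template phase correlation
for n,(x,y,w) in {'bin':(258,225,20),'drv':(182,240,30),'tape':(277,133,18),'binD':(321,136,17),'off':(374,146,16),'glue':(212,106,18)}.items():
    A=np.float32(a[y-w:y+w,x-w:x+w]);B=np.float32(b[y-w:y+w,x-w:x+w]);print(n,cv2.phaseCorrelate(A,B))
E
```

```text
t 23.57 F [-301.8 -398.6  104.7] tooly deg vs FY -0.75 tz [ 0.1713  0.0341 -0.9846] f fence [0.3 0.5 0.7] gap 0.0007 [-0.63  0.16 -0.59 -0.2  -0.71 -0.93]
fit [-65.4 -88.4  30. ]
fit [ -64.9 -187.2   30. ]
bin ((-0.06864973691893184, 0.05603256839438231), 0.9620849150419235)
drv ((0.10362663788272286, -0.06791307377534395), 0.9655139470100402)
tape ((-0.13888341379314895, -0.04660489878294882), 0.989641339690597)
binD ((0.042379814677357075, 0.03396742826413046), 0.9938100046581693)
off ((-0.18483457948233095, 0.12472281518131645), 1.0034347078762949)
glue ((0.03696375479762182, 0.11212284367923786), 1.043473454905145)
```

View pics/t15.png

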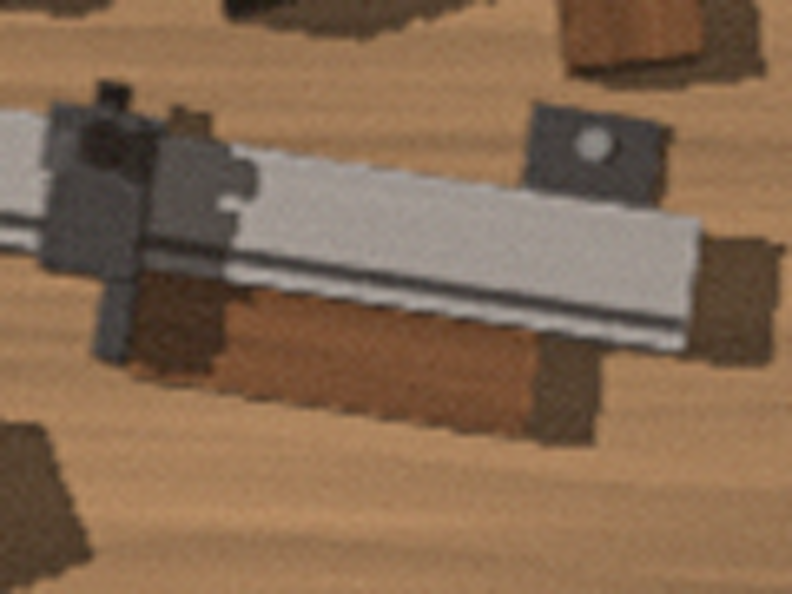

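View pics/s15.png

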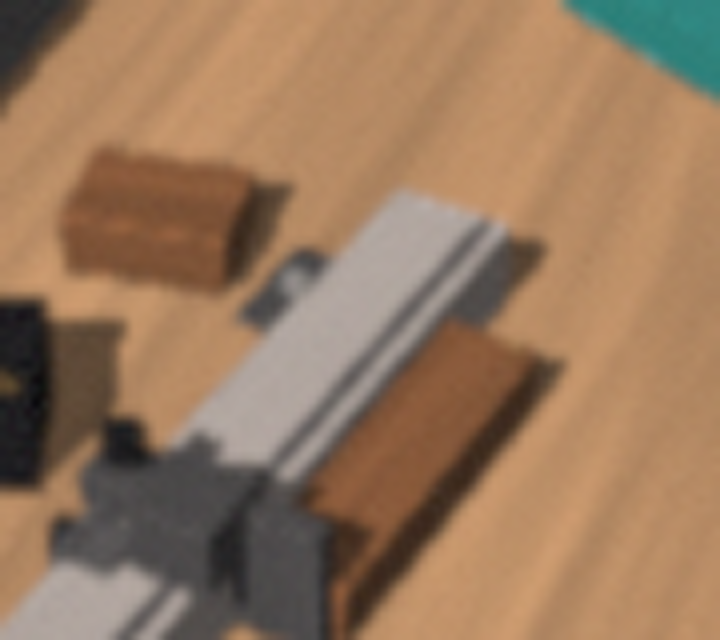

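```bash
python3 -c "
from plant import ctrl
print(ctrl.sign_off())"
```

```text
the job is handed in; nothing more can be done
None
```

The stop is seated in its notch and the batten lies flat against the fence with its end butted against the stop. I did it by pushing only, with closed fingers, and handed the job in at about 23.6 s of the allowed 72 s.

**How it was done**
- **Stop:** I pushed it along the fence and up the ramp until the force fell away and it snapped forward into the notch.
- **Batten:** I pushed it against the fence, then along it until the force rose to about 6–9 N at the stop. I then pressed it lightly against the fence once more.

**Last checks**
- **Stop:** The pin measured y ≈ −23.5 mm, against about −24 to −26 mm for the notch. The knob stood about 4–6 mm above its starting height, against 3 mm expected when seated. The stop did not move while the batten was butted.
- **Batten:** The front edge measured x ≈ −65 mm at both ends, which is where it should be when flush. The +y end is at about −43 mm, and the stop face is at −42 to −44 mm.
- **Bystanders:** All six show under 0.2 px of shift in the top view.

**What disagreed**
- **Ramp force:** The climb took up to about 20 N at the tool, against the 6–9 N stated. The tool tilted by about 5° while pushing there.
- **Camera views:** The two views differed by about 5 mm in places. I relied on contact forces and on position changes within a single view.
- **Butting position:** Contact with the stop came with the tool about 8 mm further along than I had predicted.

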